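# Sort two clamp screws by length with a slot gauge into a rotary store

## Task

Sort the two black-knobbed clamp screws from the wooden rack, one after the other: take each by its knob, lay it level in the notches of the aluminium slot gauge, knob outside against the notch away from the red line, and let go to see whether the shank ends short of the red line or pokes past it. Then take it by the shank and drop it, knob towards the hub, through the opening of the white dial cover, turned over the yellow compartment for the screw that ends short, the blue for the one that pokes past. Leave the bottle, flask and beaker standing where they are.

Things in the scene. Friction and masses are not known exactly. Their poses are not given: they have to be found in the camera images.
- screw_short: Short clamp screw: black knurled knob 20 mm diameter, 14 mm long; steel shank 10 mm diameter, 44 mm long; 25 to 50 g. Origin on its axis at the knob's underside, where the shank begins; x along the axis to the tip (knob x = -14 to 0, shank 0 to 44 mm). Belongs in the yellow compartment. Which rack slot it starts in varies.
- screw_long: Long clamp screw: the same knob, shank 10 mm diameter and 62 mm long, 30 to 65 g; origin and axes as for the short one (shank x = 0 to 62 mm). Belongs in the blue compartment.
- short_knob (a point): Middle of the short screw's knob (screw x = -7 mm), where it is gripped in the rack.
- long_knob (a point): Middle of the long screw's knob (screw x = -7 mm).
- short_shank (a point): Point on the short screw's axis 22 mm from the knob, where the shank is gripped in the gauge.
- long_shank (a point): Point on the long screw's axis 22 mm from the knob, where the shank is gripped in the gauge.
- screw_rack: Fixed wooden block 70 (x) x 110 (y) x 46 mm high, two open-topped slots along x, 14 mm wide, at y = +-35 mm. Origin at bench level under the middle of its front face; x runs away from the knobs. The screws lie level in the slots, axes 31 mm up, shanks hidden between the slot walls; only the knobs, out in front of the block at about x = -23 to -9 mm, can be gripped. Lift them straight up.
- gauge: Fixed aluminium slot gauge: two V-notched cradles 16 mm wide, 31 mm high, at x = 0 to 6 and 38 to 53 mm, red line on the far face of the second, on a base plate 60 mm wide, 5 mm high (x = 3 to 73 mm). Origin at bench level under the front face, x along the slot. Fingers reach the shank in the 32 mm gap between the cradles (middle at x = 22 mm), base plate 26 mm below the axis.
- gauge_datum (a point): Where the knob's underside (screw origin) belongs in the gauge: front face, 31 mm above the bench; 5 mm along the slot either way will do. The screw lies in both V notches, its x along the gauge's x, knob outside at gauge x = -14 to 0. The 44 mm shank ends before the red line, the 62 mm one pokes out 9 mm past it.
- drum: Fixed grey round store, 242 mm diameter, 46 mm high. Origin at bench level on its vertical axis. Two radial compartments 38 mm wide, floor 6 mm above the bench, run out from the hub: the yellow one points 38 degrees (0.663 rad) from the drum's x axis towards its +y, the blue one 38 degrees towards -y. A yellow or blue tab standing 17 mm out from the rim marks each.
- yellow_pocket (a point): Middle of the yellow compartment, 68 mm from the drum's axis, 16 mm above the bench.
- blue_pocket (a point): Middle of the blue compartment, 68 mm from the drum's axis, 16 mm above the bench.
- dial (a joint): Angle of the white dial cover (230 mm diameter, top 46 mm above the bench), rad, counter-clockwise positive from above, -1.1 to 1.1; 0 = opening along the drum's x axis, +0.663 = opening over the yellow compartment, -0.663 over the blue; 0.05 rad either way will do. Stays where it is left (friction 0.05 N m).
- dial_grip (a point): Middle of the black grip bar on the dial's hub: 50 mm long (along the opening's direction), 14 mm wide, 22 mm high; 81 mm above the bench (top at 92 mm). Its red-tipped end points to the opening. The hub below it: radius 28 mm, top 70 mm above the bench.
- opening (a point): Middle of the radial keyhole opening, 69 mm from the axis, on the cover's top, 46 mm up. Part for the knob 28 mm wide, 29 to 50 mm from the axis; part for the shank 18 mm wide, out to 109 mm. Guards 12 mm high beside the knob part leave no room for fingers there: lower the screw by its shank, knob to the hub, screw origin 47 mm from the axis, and let go just above the cover.
- bottle_mid (a point): Bystander: amber dropping bottle, 39 mm diameter, 120 mm tall, loose; point on its axis 60 mm up.
- cone_flask_mid (a point): Bystander: conical glass flask, 61 mm diameter at the foot, 99 mm tall, loose; point on its axis 50 mm up.
- beaker_mid (a point): Bystander: small glass beaker, 61 mm diameter, 68 mm tall, loose; point on its axis 34 mm up.

How it is judged:
By the outcome, as a careful person would: the job done as asked, in the order asked, and still so for the second after the job is handed in, with the robot touching nothing.
It also fails if it takes over 72 s, if anything falls off the work surface, if the arm or the gripper's body presses on something with over 40 N, if the wrist force passes 120 N, or if a joint passes its speed limit or range.

## Robot

A 6-joint arm with a two-finger parallel gripper is mounted at the origin on a cart in front of the work surface, level with it; the furniture and walls round the work are solid. World frame = base frame: x ahead of the robot, y to its left, z up, the work surface at z = 0. Lengths are in m, angles in rad, forces in N, time in s.
With the tool pointing down it reaches from about 0.375 to 0.975 m from the base axis. Payload 3.8 kg.
Tool frame: the origin (TCP) lies at the very end of the fingers, on their centre line; the grasp point (between the pads) lies 19 mm behind it (arm.grasp_offset is the distance from the TCP to the grasp point, in m); z points along the fingers, y is the line along which they close (so a half turn about z gives the same grasp; the last joint's range is limited). The gripper opens to 85 mm and grips with 20 to 120 N. Pads are 22 mm wide; open, the fingers measure 114 mm over their backs; the gripper's body (76 mm by 85 mm) begins 54 mm behind the grasp point. The pads swing forward as they close: fully open they stand 13 mm farther back than shut.
Start: joints at [1.27, 0.264, 1.604, -0, 1.274, -0.037], TCP at [0.176, 0.652, 0.205] pointing down, gripper open.
Joint ranges: [-2.63, 2.63], [-0.94, 2.18], [0.31, 2.57], [-1.31, 4.45], [0, 2.66], [-2.55, 2.55]. Speed limits (rad/s): [2.57, 2.57, 3.14, 3.14, 3.14, 3.14].

## Interface

Orientations are given as a rotation vector (axis times angle).
In Python, from station import arm, camera gives the robot as it stands. The module is installed in compiled form; this text tells all that it offers.
- The arm moves only by the tool play_rows, never from a script. Its argument "deltas" is a list of rows, each a list of 7 numbers: the turn, a rotation vector about the world's x, y, z in units of 5 degrees (1.0 is 5 degrees), then the shift along the world's x, y, z in units of 40 mm (1.0 is 40 mm), then the closure in counts, from 0 (fully open) to 255 (shut). A call has 1 to 20 rows; each row shifts and turns the commanded pose from where the row before left it; what a row does not reach is not made up. A row lasts 1/12 s, in which the tool goes at most 41.7 mm and 7.16 degrees, less where a joint would pass 70% of its speed; a pose out of reach is approached as far as the arm can. A call is refused whole if a number of a shift passes 1 or a number of a turn 1, either way. A call with a gripper value outside its range is refused whole. The fingers move at their own pace and stop on an object; "newtons" is the grip in N (left out, the last holds). Time passes only in rows, so rows that do not move let the fingers close. It gives the time, the measured TCP pose, the force, the opening and the grip force at its end, in the units of the state.
- arm.state(): the state, without advancing time (a new reading comes with each control period).
- camera(name): name is "scene" or "top"; returns a dict with "frame" (480x640x3 uint8, red, green, blue), "K" (3x3 intrinsics, pixels), "dist_coeffs" ([k1, k2, p1, p2, k3] as OpenCV has them; the pictures are not rectified), "T" (4x4, takes a point from camera to world coordinates). Camera axes: x right, y up, looking along -z (the intrinsics and any distortion apply to the point x, -y, -z); pixel columns grow to the right and rows downward; lengths in m; the calibration is good to about 2 mm. A picture is of the moment at which its call begins. There is no depth.
- arm.job_done(): hands the job in; it is judged then, once.
The state is a dict: "time": time; "joint_pos": joint angles; "dq": joint speeds; "joint_efforts": joint torques, N m; "tcp_pos": TCP position; "tool_rot": TCP orientation; "force": force on the tool from outside, world axes, zero at the start; "torque": the same for the moment, N m; "width": finger opening in m; "finger_force": force on a finger pad.
Only numpy, scipy, OpenCV 4.12 (cv2) and the standard library are available. Lean on these libraries where they do the work, as an engineer would, in place of code of your own. Each camera call takes 0.05 s, during which the arm holds its last target. There are 200 camera calls.

## Working session

There is one attempt and no reset: what is moved stays moved. The work goes in short steps, Python scripts to look and compute and a tool call to move; the robot and the scene stay as the last step left them, time stands still between calls to the robot, and variables do not carry over. Pictures are saved under pics/ and viewed, at most 10 in all, crops included, and the job is handed in when it is done.

Besides the shell and the picture viewer there is one more tool, called after "Emit:" in YAML: its name, and indented under it one key for each argument. play_rows: Moves the arm, as the interface text tells. Its arguments: {"type":"object","properties":{"deltas":{"type":"array"},"newtons":{"type":"number"}},"required":["deltas"]}

```bash
mkdir -p pics
cat > h.py <<'E'
import numpy as np,cv2
from station import arm,camera
def snap(n,f=None):
    c=camera(n)
    if f: cv2.imwrite('pics/'+f,c['frame'][:,:,::-1])
    return c
def ray(c,uv):
    p=cv2.undistortPoints(np.array(uv,float).reshape(-1,1,2),np.array(c['K']),np.array(c['dist_coeffs'])).reshape(-1,2)
    d=np.c_[p[:,0],-p[:,1],-np.ones(len(p))]@c['T'][:3,:3].T
    return c['T'][:3,3],d
def plane(c,uv,z):
    o,d=ray(c,uv); return o+d*((z-o[2])/d[:,2])[:,None]
E
python3 - <<'E'
from h import *
for n in('scene','top'):
    c=snap(n,n+'1.png'); print(n,np.round(c['T'],3).tolist(),c['dist_coeffs'],c['K'][0][0])
s=arm.state();print(s)
E
```

```text
scene [[0.526, 0.603, -0.6, -0.136], [-0.85, 0.379, -0.365, -0.477], [0.007, 0.702, 0.712, 0.898], [0.0, 0.0, 0.0, 1.0]] [-0.12597389  0.          0.          0.          0.        ] 486.39839674396256
top [[0.027, 0.983, -0.181, 0.36], [-1.0, 0.028, -0.001, -0.051], [0.004, 0.181, 0.984, 1.004], [0.0, 0.0, 0.0, 1.0]] [0.00881006 0.         0.         0.         0.        ] 448.04233245549324
{'time': 0.1, 'joint_pos': array([ 1.27014060e+00,  2.64708627e-01,  1.60527937e+00, -5.25502688e-06,
        1.27375092e+00, -3.68741600e-02]), 'dq': array([-1.25672671e-03, -1.43896427e-03, -1.64081341e-03, -2.04683685e-05,
       -1.58599580e-04, -4.71765847e-05]), 'joint_efforts': array([ 3.16751930e-04, -5.16718984e+01, -3.68577719e+01, -7.99484997e-05,
        6.56762975e-03, -2.74660998e-06]), 'tcp_pos': array([0.17575775, 0.6509338 , 0.20364322]), 'tool_rot': array([-0.4130975 , -3.11395407,  0.0033244 ]), 'force': array([-0.35090332, -0.30208232,  0.31232214]), 'torque': array([ 0.01516893, -0.00181647, -0.00623625]), 'finger_force': 0.0, 'width': 0.08510662118942576}
```

View pics/scene1.png

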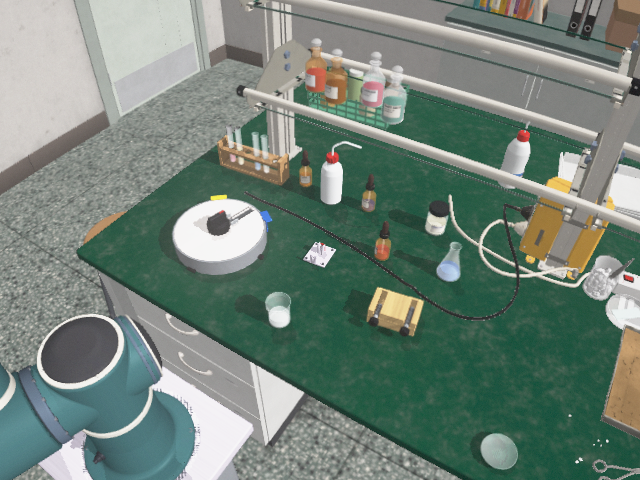

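View pics/top1.png

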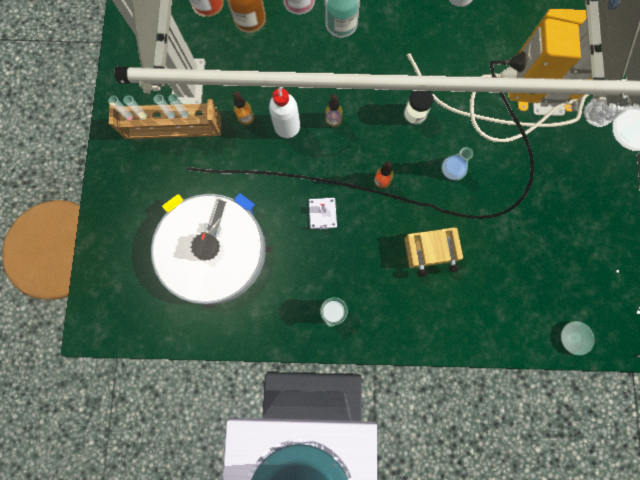

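Both views show the drum with its white dial (top ~(208,247)), the gauge (top ~(322,213)) and the rack (top ~(434,247), knobs at (421,270) and (453,266)). The beaker is at (334,311), the bottle at (384,178) and the flask at (456,165). I'll enlarge the important parts next.

Run:
```python
from h import *
t=cv2.imread('pics/top1.png');s=cv2.imread('pics/scene1.png')
def cr(im,x,y,w,h,W,H): return cv2.resize(im[y:y+h,x:x+w],(W,H),interpolation=cv2.INTER_CUBIC)
a=np.hstack([cr(t,300,190,48,48,288,288),cr(t,395,220,80,64,400,288)[:, :360],])
a=np.hstack([cr(t,300,190,48,48,288,288),cr(t,395,220,85,64,382,288)])
b=np.hstack([cr(s,295,230,50,43,335,288),cr(s,360,280,70,60,335,288)])
cv2.imwrite('pics/m1.png',np.vstack([a,b]) )
```

```text
(no output)
```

View pics/m1.png

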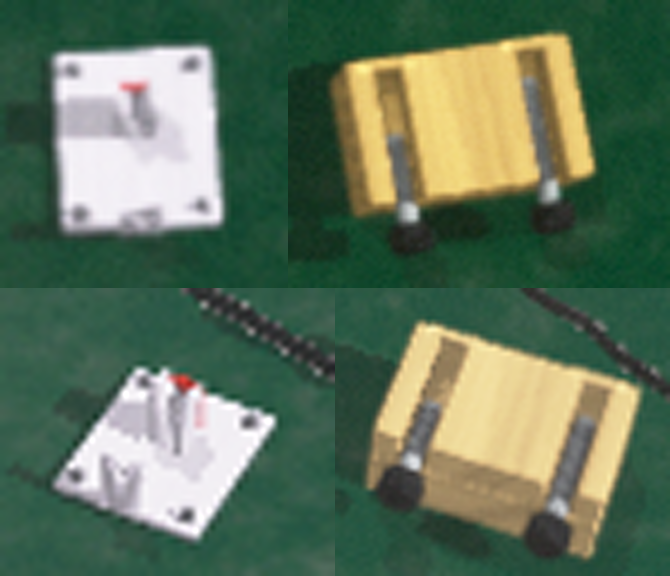

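The enlargement (top row from the top camera, bottom row from the scene camera) shows the short screw in the left rack slot and the long one in the right. The gauge's red line is at the far end, so its x points away from the robot. Next I'll measure with masks.

```bash
python3 - <<'E'
from h import *
def mid(m,x,y,w,h):
    z=np.zeros_like(m);z[y:y+h,x:x+w]=m[y:y+h,x:x+w];return z
R={}
for n in('top','scene'):
    c=snap(n);f=c['frame'];hsv=cv2.cvtColor(f,cv2.COLOR_RGB2HSV);H,S,V=[hsv[:,:,i].astype(int) for i in range(3)]
    def big(m,box,hull=True):
        m=mid(m.astype(np.uint8)*255,*box)
        k=max(cv2.findContours(m,0,cv2.CHAIN_APPROX_NONE)[0],key=cv2.contourArea);return cv2.convexHull(k)[:,0] .astype(float)
    top=n=='top'
    # gauge plate (S low bright)
    k=big((S<60)&(V>130),(295,185,60,60) if top else (295,232,55,42))
    p=plane(c,k,.005)[:,:2].astype(np.float32)*1000
    print(n,'plate',cv2.minAreaRect(p))
    # drum cover
    k=big((S<40)&(V>185),(140,180,140,135) if top else (160,185,120,100))
    p=plane(c,k,.046)[:,:2].astype(np.float32)*1000
    print('cover',cv2.minEnclosingCircle(p),cv2.fitEllipse(p))
    for nm,m in(('yellow',(H>22)&(H<35)&(S>170)&(V>150)),('blue',(H>105)&(H<125)&(S>180)&(V>120))):
        box=(140,180,140,135) if top else (160,185,120,100)
        mm=mid(m.astype(np.uint8),*box);ys,xs=np.nonzero(mm)
        print(nm,len(xs),np.round(plane(c,[[xs.mean(),ys.mean()]],.02),4), xs.mean(),ys.mean())
    box=(395,220,85,60) if top else (360,280,70,60)
    # knobs
    mm=mid(((V<60)&~((S>150)&(H>60)&(H<90)&(V>45))).astype(np.uint8)*255,*box)
    nn,l,st,ce=cv2.connectedComponentsWithStats(mm)
    for i in range(1,nn):
        if st[i,4]>30: print('dark',st[i],ce[i],np.round(plane(c,[ce[i]],.031),4))
    m=(H>12)&(H<28)&(S>60)&(V>100)
    k=big(m,box);p=plane(c,k,.046)[:,:2].astype(np.float32)*1000
    print('rack',cv2.minAreaRect(p)); print(cv2.approxPolyDP(k.astype(np.float32)[:,None],2,True)[:,0].tolist())
    # red
    m=((H<6)|(H>174))&(S>150)&(V>120)
    for b in ((295,185,60,60),(190,225,35,25)) if top else ((295,232,55,42),(195,195,60,45)):
        ys,xs=np.nonzero(mid(m.astype(np.uint8),*b)); print('red',len(xs),xs.mean(),ys.mean()) if len(xs) else None
        if len(xs):print(plane(c,[[xs.mean(),ys.mean()]],.031 if b[0]>290 else .085))
E
python3 - <<'E'
import sys;sys.path.insert(0,'.')
import cv2,numpy as np
t=cv2.imread('pics/top1.png');s=cv2.imread('pics/scene1.png')
def cr(im,x,y,w,h,W,H): return cv2.resize(im[y:y+h,x:x+w],(W,H),interpolation=cv2.INTER_CUBIC)
cv2.imwrite('pics/m2.png',np.hstack([cr(t,145,185,130,130,400,400),cr(s,165,185,110,110,400,400)]))
E
```

```text
top plate ((603.2125854492188, -31.60125732421875), (70.78240966796875, 61.810340881347656), 2.0468220710754395)
cover ((511.0948181152344, 215.4296417236328), 118.42862701416016) ((509.9798278808594, 216.0714111328125), (233.65130615234375, 234.4424285888672), 132.55621337890625)
yellow 185 [[0.6132 0.3085 0.02  ]] 172.15135135135134 202.86486486486487
blue 117 [[0.6221 0.146  0.02  ]] 244.2905982905983 201.05982905982907
dark [395 233  14  45 286] [400.50699301 256.47902098] [[ 0.5035 -0.2062  0.031 ]]
dark [417 265  23  13 166] [427.60240964 270.6746988 ] [[ 0.4739 -0.2652  0.031 ]]
dark [448 264  12   9  72] [453.27777778 267.98611111] [[ 0.4814 -0.3213  0.031 ]]
rack ((524.5078735351562, -274.8563537597656), (73.582763671875, 117.38214111328125), 9.460026741027832)
[[456.0, 228.0], [462.0, 258.0], [410.0, 267.0], [405.0, 240.0], [408.0, 234.0]]
red 11 202.8181818181818 235.9090909090909
[[0.5273991  0.21461289 0.085     ]]
scene plate ((607.5213623046875, -30.57183837890625), (76.17389678955078, 61.166481018066406), 5.221745014190674)
cover ((512.29931640625, 216.6024627685547),
[... 206 characters left out ...]
6  45] [420.22222222 294.17777778] [[ 0.5981 -0.3096  0.031 ]]
dark [368 318   9   9  48] [372.375      322.10416667] [[ 0.4688 -0.2515  0.031 ]]
dark [381 328  11   8  36] [385.66666667 330.94444444] [[ 0.463  -0.2869  0.031 ]]
dark [400 328   9   8  45] [403.53333333 332.26666667] [[ 0.4803 -0.3216  0.031 ]]
rack ((512.9400024414062, -281.06243896484375), (103.47015380859375, 112.58434295654297), 10.651436805725098)
[[378.0, 287.0], [422.0, 300.0], [412.0, 335.0], [367.0, 321.0], [368.0, 307.0]]
red 4 322.0 243.5
[[ 0.61922519 -0.03019179  0.031     ]]
red 2 221.0 211.5
[[0.53414744 0.2210623  0.085     ]]<stdin>:22: RuntimeWarning: Mean of empty slice.
  ret = ret.dtype.type(ret / rcount)
```

View pics/m2.png

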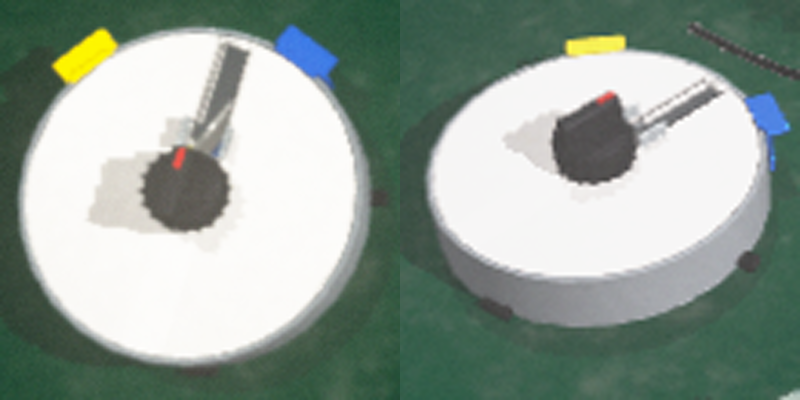

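The enlargement shows the dial opening's strip running from the hub to top px ~(221,200), nearer to blue. Yellow is at left and blue at right. I'll refine with triangulation.

```bash
cat >> h.py <<'E'
def tri(cs,uvs):
    A=np.zeros((3,3));b=np.zeros(3)
    for c,uv in zip(cs,uvs):
        o,d=ray(c,[uv]);d=d[0]/np.linalg.norm(d[0]);P=np.eye(3)-np.outer(d,d);A+=P;b+=P@o
    x=np.linalg.solve(A,b);return x
def blobs(c,m,box,amin=8):
    x,y,w,h=box;z=np.zeros(m.shape,np.uint8);z[y:y+h,x:x+w]=m[y:y+h,x:x+w]
    n,l,st,ce=cv2.connectedComponentsWithStats(z)
    return [(st[i].tolist(),ce[i]) for i in range(1,n) if st[i,4]>=amin]
def hsvi(c):
    h=cv2.cvtColor(c['frame'],cv2.COLOR_RGB2HSV).astype(int);return h[:,:,0],h[:,:,1],h[:,:,2]
E
python3 - <<'E'
from h import *
C={n:snap(n) for n in('top','scene')}
for n,c in C.items():
    top=n=='top';H,S,V=hsvi(c);f=c['frame'].astype(int);ch=f.max(2)-f.min(2)
    box=(410,255,60,30) if top else (362,305,60,40)
    print(n,'knob',[(s,np.round(ce,1)) for s,ce in blobs(c,(ch<22)&(V<75),box)])
    box=(140,180,140,135) if top else (160,185,120,100)
    for nm,m in(('yellow',(H>20)&(H<38)&(S>110)&(V>120)),('blue',(H>100)&(H<128)&(S>130)&(V>90))):
        for s,ce in blobs(c,m,box): print(nm,s,np.round(ce,1),np.round(plane(c,[ce],.04)[0],4),np.round(plane(c,[ce],.02)[0],4))
    # slot strip dark pixels on cover outside hub
    m=(V<150)&(V>40);ys,xs=np.nonzero(m&(S<90));P=plane(c,np.c_[xs,ys],.046)[:,:2]
    r=P-[.511,.2163];rr=np.hypot(*r.T);a=np.degrees(np.arctan2(r[:,1],r[:,0]))
    for lo,hi in((.06,.075),(.075,.09),(.09,.105)):
        k=(rr>lo)&(rr<hi)&(abs(a+10)<25);print('slot',lo,k.sum(),np.mean(a[k]) if k.any() else '',np.std(a[k]) if k.any() else '')
pc=[((x+.5)/6.7-.5+295,(y-288+.5)/6.7-.5+230) for x,y in((140,368),(275,412),(200,540),(55,488))]
q=plane(C['scene'],pc,.005);print(np.round(q,4),q.mean(0));d=q[0]-q[3]+q[1]-q[2];print(np.degrees(np.arctan2(d[1],d[0])))
c=C['top'];pc=[((x+.5)/6-.5+300,(y+.5)/6-.5+190) for x,y in((53,53),(210,47),(222,224),(62,232))]
q=plane(c,pc,.005);print(np.round(q,4),q.mean(0));d=q[0]-q[3]+q[1]-q[2];print(np.degrees(np.arctan2(d[1],d[0])))
E
```

```text
top knob [([449, 264, 10, 8, 66], array([453.5, 267.8])), ([417, 266, 22, 11, 125], array([426.5, 270.8]))]
yellow [162, 194, 21, 18, 202] [172.2 202.7] [0.6084 0.3011 0.04  ] [0.6136 0.3084 0.02  ]
blue [235, 193, 20, 20, 199] [244.2 201.8] [0.6151 0.142  0.04  ] [0.6204 0.1461 0.02  ]
slot 0.06 37 -13.538471857296225 3.1943193701691506
slot 0.075 47 -14.619114977456366 3.093368253844696
slot 0.09 48 -14.014017296550506 2.7543040052667127
scene knob [([368, 317, 10, 10, 72], array([373.1, 321.6])), ([378, 327, 13, 9, 32], array([384.6, 330.3])), ([399, 327, 10, 10, 73], array([403.7, 331.5]))]
yellow [210, 195, 17, 5, 71] [218.  196.9] [0.6149 0.3071 0.04  ] [0.6324 0.3254 0.02  ]
blue [260, 210, 12, 14, 88] [265.8 216. ] [0.6206 0.1462 0.04  ] [0.6382 0.1607 0.02  ]
slot 0.06 18 -14.889340767039673 3.206090904371043
slot 0.075 16 -14.219395290031137 2.3620814924322477
slot 0.09 15 -13.96378462427821 1.8555657480059333
[[ 0.6391  0.0015  0.005 ]
 [ 0.6462 -0.0554  0.005 ]
 [ 0.5734 -0.0656  0.005 ]
 [ 0.5671 -0.0055  0.005 ]] [ 0.60645707 -0.03125662  0.005     ]
6.780277372170778
[[ 0.6366  0.0019  0.005 ]
 [ 0.6407 -0.0584  0.005 ]
 [ 0.5713 -0.0647  0.005 ]
 [ 0.5665 -0.0041  0.005 ]] [ 0.60377301 -0.03131938  0.005     ]
5.026952609469419
```

Run:
```python
from h import *
C=[snap('top'),snap('scene')]
for nm,a,b in(('short',(421.7,271.3),(373.1,321.6)),('long',(453.5,267.8),(403.7,331.5)),('yel',(172.2,202.7),(218,196.9)),('blu',(244.2,201.8),(265.8,216)),('beaker',(334,314),(279,315))):
    print(nm,np.round(tri(C,(a,b)),4),[np.round(plane(c,[u],.031)[0],4) for c,u in zip(C,(a,b))])
# gauge side lines
for c,box in zip(C,((300,190,50,50),(298,232,45,42))):
    H,S,V=hsvi(c);x,y,w,h=box
    print(V[y+h//2,x:x+w].tolist()[:50:3],S[y+h//2,x:x+w].tolist()[:50:3])
    z=np.zeros((480,640),np.uint8);z[y:y+h,x:x+w]=((S<70)&(V>100))[y:y+h,x:x+w]*255
    k=max(cv2.findContours(z,0,cv2.CHAIN_APPROX_NONE)[0],key=cv2.contourArea)[:,0]
    p=plane(c,k,.005)[:,:2]*1000;p=p-[605,-31]
    best=[]
    a=np.radians(5.);R=np.array([[np.cos(a),np.sin(a)],[-np.sin(a),np.cos(a)]]);q=p@R.T
    for nm,m in(('far',(q[:,0]>28)&(abs(q[:,1])<24)),('near',(q[:,0]<-28)&(abs(q[:,1])<24)&(abs(q[:,1])>9)),('left',(q[:,1]>24)&(abs(q[:,0])<27)),('right',(q[:,1]<-24)&(abs(q[:,0])<27))):
        l=cv2.fitLine(p[m].astype(np.float32),cv2.DIST_HUBER,0,.01,.01).ravel();print(nm,m.sum(),np.round(l,2),round((np.degrees(np.arctan2(l[1],l[0]))+45)%90-45,2))
```

```text
short [ 0.4721 -0.2522  0.0298] [array([ 0.4722, -0.2523,  0.031 ]), array([ 0.4709, -0.2522,  0.031 ])]
long [ 0.4816 -0.3214  0.0322] [array([ 0.4818, -0.3218,  0.031 ]), array([ 0.4823, -0.321 ,  0.031 ])]
yel [0.6056 0.2973 0.0506] [array([0.6107, 0.3044, 0.031 ]), array([0.6227, 0.3152, 0.031 ])]
blu [0.613  0.1402 0.0484] [array([0.6174, 0.1439, 0.031 ]), array([0.6286, 0.1526, 0.031 ])]
beaker [ 0.3762 -0.0648  0.0292] [array([ 0.3752, -0.0635,  0.031 ]), array([ 0.3762, -0.0668,  0.031 ])]
[82, 82, 81, 134, 245, 245, 245, 244, 227, 226, 225, 244, 138, 73, 75, 78, 72] [140, 109, 123, 19, 7, 5, 6, 7, 13, 15, 12, 6, 35, 161, 160, 163, 166]
far 21 [ 0.09 -1.   34.38  3.01] 5.42
near 13 [  0.09  -1.   -36.51   2.19] 5.08
left 23 [ 1.    0.09 -1.42 29.65] 5.09
right 23 [  1.     0.08   3.59 -30.34] 4.75
[98, 97, 93, 221, 244, 244, 244, 211, 234, 226, 243, 244, 88, 89, 94] [88, 95, 121, 8, 5, 5, 4, 19, 9, 9, 4, 4, 87, 123, 106]
far 20 [ 0.1  -0.99 35.    3.59] 5.77
near 10 [  0.08  -1.   -34.92  -3.04] 4.36
left 14 [ 1.    0.09 -3.31 29.78] 4.97
right 13 [  1.     0.09   5.48 -30.01] 5.18
```

Emit:
play_rows:
  deltas:
    - [0, 0, 0, 0.6, -0.778, 0, 60]
    - [0, 0, 0, 0.6, -0.778, 0, 60]
    - [0, 0, 0, 0.6, -0.778, 0, 60]
    - [0, 0, 0, 0.6, -0.778, 0, 60]
    - [0, 0, 0, 0.6, -0.778, 0, 60]
    - [0, 0, 0, 0.6, -0.778, 0, 60]
    - [0, 0, 0, 0.6, -0.778, 0, 60]
    - [0, 0, 0, 0.6, -0.778, 0, 60]
    - [0, 0, 0, 0.6, -0.778, 0, 60]
    - [0, 0, 0, 0.6, -0.778, 0, 60]
    - [0, 0, 0, 0.6, -0.778, 0, 60]
    - [0, 0, 0, 0.6, -0.778, 0, 60]
    - [0, 0, 0, 0.6, -0.778, -0.2, 60]
    - [0, 0, 0.2, 0.6, -0.778, -0.5, 60]
    - [0, 0, 0, 0, 0, -0.8, 60]
    - [0, 0, 0, 0, 0, -0.3, 60]
    - [0, 0, 0, 0, 0, 0, 60]
  newtons: 30

```text
time: 1.82
tcp_pos: [0.5074, 0.2162, 0.1298]
tool_rot: [-0.387, -3.11, 0.006]
force: [-0.4, -0.2, -0.2]
width: 0.0655
finger_force: 0.0
```

Emit:
play_rows:
  deltas:
    - [0, 0, 0, 0.09, 0, -0.5, 120]
    - [0, 0, 0, 0, 0, -0.5, 120]
    - [0, 0, 0, 0, 0, -0.42, 120]
    - [0, 0, 0, 0, 0, 0, 120]
    - [0, 0, 0, 0, 0, 0, 255]
    - [0, 0, 0, 0, 0, 0, 255]
    - [0, 0, 0, 0, 0, 0, 255]
    - [0, 0, 0, 0, 0, 0, 255]
    - [0, 0, 0, 0, 0, 0, 255]
    - [0, 0, 0, 0, 0, 0, 255]

```text
time: 2.65
tcp_pos: [0.5148, 0.2179, 0.078]
tool_rot: [0.386, 3.117, 0.001]
force: [-0.2, -0.5, -0.5]
width: -0.0002
finger_force: 0.0
```

Run:
```python
from h import *
a=snap('top')['frame'][180:320,140:280];b=snap('scene')['frame'][150:290,150:290]
cv2.imwrite('pics/p3.png',cv2.resize(np.hstack([a,b])[:,:,::-1],(800,400),interpolation=cv2.INTER_CUBIC))
s=arm.state();print(s['tcp_pos'],s['width'],s['force'],s['joint_pos'])
```

```text
[0.51448246 0.21769613 0.07754648] -0.00019688050350826034 [-0.17814438 -0.40694455  0.1103115 ] [ 3.55721710e-01  1.59428475e-01  1.97914674e+00 -3.14122859e-05
  1.00248574e+00 -9.68601919e-01]
```

View pics/p3.png

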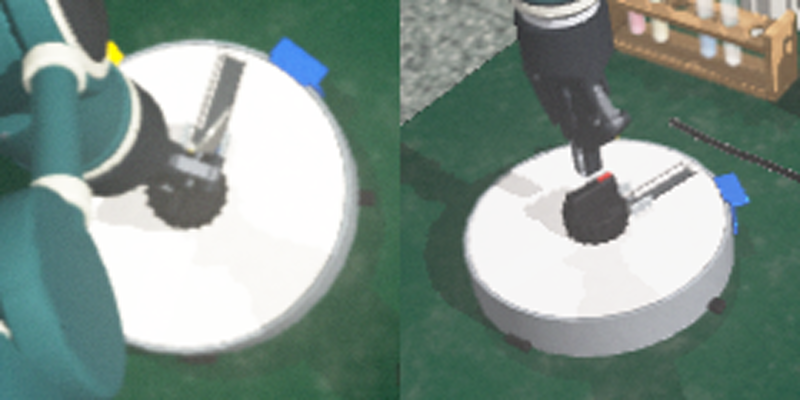

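```bash
cat >> h.py <<'E'
def proj(c,P):
    T=c['T'];q=(np.atleast_2d(P)-T[:3,3])@T[:3,:3];q=q*[1,-1,-1]
    return cv2.projectPoints(q,np.zeros(3),np.zeros(3),np.array(c['K']),np.array(c['dist_coeffs']))[0].reshape(-1,2)
E
python3 - <<'E'
from h import *
for n in('top','scene'):
    c=snap(n);t=arm.state()['tcp_pos']
    b=np.array([.511,.2163,0]);d=np.array([np.cos(np.radians(-14.2)),np.sin(np.radians(-14.2)),0])
    L=[('tcp',t)]+[(k,b+d*r+[0,0,z]) for k,r,z in(('bar+',.025,.092),('bar-',-.025,.092),('hub',0,.07),('slotend',.109,.046),('slotin',.05,.046))]
    print(n,[(k,np.round(proj(c,p)[0],1).tolist()) for k,p in L])
E
```

```text
top [('tcp', [201.9, 242.6]), ('bar+', [204.3, 231.6]), ('bar-', [196.5, 254.6]), ('hub', [203.4, 244.8]), ('slotend', [222.2, 199.8]), ('slotin', [213.7, 224.9])]
scene [('tcp', [217.4, 218.6]), ('bar+', [224.2, 210.7]), ('bar-', [208.0, 219.8]), ('hub', [217.4, 221.7]), ('slotend', [251.7, 209.4]), ('slotin', [234.1, 219.6])]
```

Run:
```python
from h import *
a=snap('top')['frame'][215:275,175:235];b=snap('scene')['frame'][180:240,190:250]
cv2.imwrite('pics/p4.png',cv2.resize(np.hstack([a,b])[:,:,::-1],(800,400),interpolation=cv2.INTER_CUBIC))
```

```text
(no output)
```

View pics/p4.png

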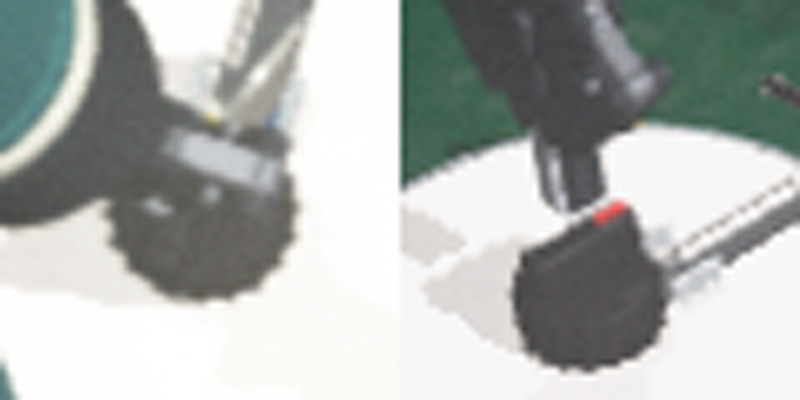

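Run:
```python
from h import *
c=snap('top');s=snap('scene')
for z in(.073,.078,.085,.092,.1,.11,.13): print(z,np.round(plane(c,[(208.3,239)],z)[0,:2],4),np.round(plane(s,[(215.5,211.8)],z)[0,:2],4))
a=arm.state();print(a['tcp_pos'],a['tool_rot'],a['joint_efforts'],arm.grasp_offset)
```

```text
0.073 [0.5233 0.206 ] [0.5355 0.2428]
0.078 [0.5224 0.2047] [0.5314 0.2384]
0.085 [0.5212 0.2027] [0.5258 0.2323]
0.092 [0.52   0.2008] [0.5201 0.2262]
0.1 [0.5186 0.1986] [0.5136 0.2193]
0.11 [0.5168 0.1958] [0.5054 0.2106]
0.13 [0.5133 0.1903] [0.4891 0.1931]
[0.51422849 0.21760367 0.07708884] [-3.86126194e-01 -3.11760133e+00  1.49287285e-04] [-3.44951850e-04 -4.14130962e+01 -3.23943579e+01  2.47399771e-05
  1.77861464e-03  2.16299486e-05] 0.0187
```

Emit:
play_rows:
  deltas:
    - [0, 0, 0, 0, 0, 0, 120]
    - [0, 0, 0, 0, 0, 0, 120]
    - [0, 0, 0, 0, 0, 0, 120]
    - [0, 0, 0, 0, 0, 0, 120]

```text
time: 3.38
tcp_pos: [0.5143, 0.2177, 0.0772]
tool_rot: [0.386, 3.118, -0.0]
force: [0.0, 0.1, 1.2]
width: 0.0451
finger_force: 0.0
```

Run:
```python
from h import *
s=arm.state();print(s['tcp_pos'],s['width'],s['force'],s['dq'])
b=snap('scene')['frame'][150:240,170:290]
cv2.imwrite('pics/p5.png',cv2.resize(b[:,:,::-1],(800,600),interpolation=cv2.INTER_CUBIC))
s=arm.state();print(s['tcp_pos'],s['width'],s['force'])
```

```text
[0.51428433 0.21768088 0.07718346] 0.04514976019963116 [0.01029428 0.13805416 1.24192259] [-7.33489029e-04 -4.16454230e-04 -5.57240590e-04 -1.30773486e-03
 -9.66798736e-05 -7.45864402e-04]
[0.51426903 0.21769033 0.07715412] 0.04525219397319242 [ 0.04604958 -0.51796406  0.3741886 ]
```

View pics/p5.png

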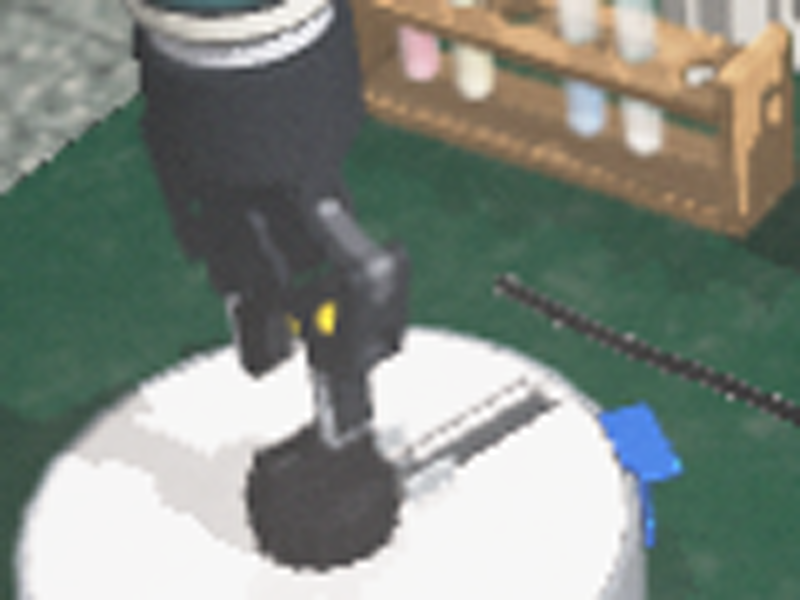

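The near fingertip (crop (345,440)) and the far one (260,375) straddle the bar. The tips seem to be about 20 mm above the reported TCP, so I'll descend carefully while watching the force.

Emit:
play_rows:
  deltas:
    - [0, 0, 0, -0.08, -0.03, -0.15, 120]
    - [0, 0, 0, 0, 0, -0.15, 120]
    - [0, 0, 0, 0, 0, 0, 120]
    - [0, 0, 0, 0, 0, 0, 120]

```text
time: 3.77
tcp_pos: [0.5102, 0.2162, 0.0642]
tool_rot: [-0.386, -3.116, 0.001]
force: [-0.5, -0.2, 0.8]
width: 0.0453
finger_force: 0.0
```

Emit:
play_rows:
  deltas:
    - [0, 0, 0, 0, 0, -0.15, 120]
    - [0, 0, 0, 0, 0, 0, 120]
    - [0, 0, 0, 0, 0, 0, 255]
    - [0, 0, 0, 0, 0, 0, 255]
    - [0, 0, 0, 0, 0, 0, 255]
    - [0, 0, 0, 0, 0, 0, 255]

```text
time: 4.27
tcp_pos: [0.5113, 0.2167, 0.0594]
tool_rot: [0.386, 3.117, 0.001]
force: [-0.7, 1.2, -0.3]
width: 0.0128
finger_force: 32.5
```

Emit:
play_rows:
  deltas:
    - [0, 0, -0.86, 0, 0, 0, 255]
    - [0, 0, -0.86, 0, 0, 0, 255]
    - [0, 0, -0.86, 0, 0, 0, 255]
    - [0, 0, -0.86, 0, 0, 0, 255]
    - [0, 0, -0.86, 0, 0, 0, 255]
    - [0, 0, 0, 0, 0, 0, 255]
    - [0, 0, 0, 0, 0, 0, 255]
    - [0, 0, 0, 0, 0, 0, 255]
    - [0, 0, 0, 0, 0, 0, 120]
    - [0, 0, 0, 0, 0, 0, 120]
    - [0, 0, 0, 0, 0, 0, 120]

```text
time: 5.18
tcp_pos: [0.511, 0.2163, 0.0591]
tool_rot: [-0.96, -2.991, 0.001]
force: [0.9, 0.7, 0.5]
width: 0.0451
finger_force: 0.0
```

Emit:
play_rows:
  deltas:
    - [0, 0, 0, 0, 0, -0.2, 120]
    - [0, 0, 0, 0, 0, -0.05, 120]
    - [0, 0, 0, 0, 0, 0, 120]

```text
time: 5.43
tcp_pos: [0.51, 0.216, 0.0479]
tool_rot: [-0.96, -2.989, 0.002]
force: [-0.2, 0.2, 0.3]
width: 0.045
finger_force: 0.0
```

Emit:
play_rows:
  deltas:
    - [0, 0, 0, 0, 0, -0.08, 120]
    - [0, 0, 0, 0, 0, -0.08, 120]
    - [0, 0, 0, 0, 0, 0, 120]

```text
time: 5.68
tcp_pos: [0.5105, 0.2163, 0.0419]
tool_rot: [-0.96, -2.99, 0.001]
force: [-0.3, 0.4, 0.0]
width: 0.0451
finger_force: 0.0
```

Run:
```python
from h import *
b=snap('scene')['frame'][160:235,170:270]
s=arm.state();print(s['tcp_pos'],s['force'])
cv2.imwrite('pics/p6.png',cv2.resize(b[:,:,::-1],(800,600),interpolation=cv2.INTER_CUBIC))
```

```text
[0.51065464 0.2163031  0.04221727] [-0.10397151 -0.93663995  0.57612696]
```

View pics/p6.png

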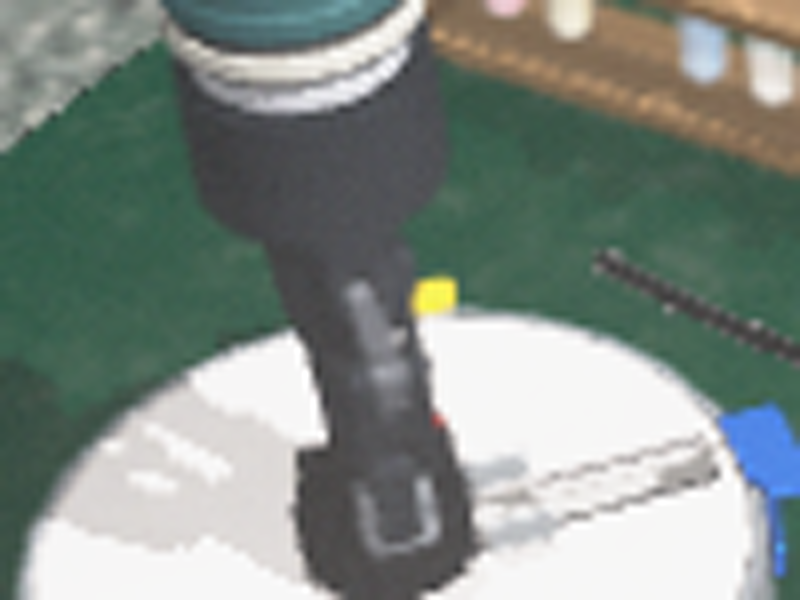

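Run:
```python
from h import *
s=snap('scene')
for z in(.04,.05,.06,.065,.07,.075,.08,.09): print(z,np.round(plane(s,[(220,228.5)],z)[0,:2],4))
t=arm.state()['tcp_pos'];y=np.array([.582,.813,0])
for off in(0,.005,.01,.015,.02,.025): print(off,proj(s,t-y*.0225+[0,0,off]),proj(s,t-y*.030+[0,0,off]))
```

```text
0.04 [0.5177 0.2184]
0.05 [0.5101 0.2103]
0.06 [0.5024 0.2022]
0.065 [0.4986 0.1981]
0.07 [0.4948 0.1941]
0.075 [0.491 0.19 ]
0.08 [0.4872 0.186 ]
0.09 [0.4796 0.1779]
0 [[220.96323626 235.16364381]] [[221.70839654 237.04872105]]
0.005 [[220.7037998 233.7443364]] [[221.44973076 235.62898907]]
0.01 [[220.44310814 232.31698953]] [[221.18980474 234.20116908]]
0.015 [[220.18115434 230.88154459]] [[220.92861142 232.76520166]]
0.02 [[219.91793145 229.43794256]] [[220.66614374 231.32102694]]
0.025 [[219.65343252 227.98612397]] [[220.4023946  229.86858464]]
```

Emit:
play_rows:
  deltas:
    - [0, 0, 0, 0, 0, -0.08, 120]
    - [0, 0, 0, 0, 0, 0, 120]
    - [0, 0, 0, 0, 0, 0, 120]

```text
time: 6.03
tcp_pos: [0.5117, 0.2167, 0.0413]
tool_rot: [0.96, 2.99, 0.001]
force: [-2.7, -1.1, 9.0]
width: 0.0452
finger_force: 4.5
```

Emit:
play_rows:
  deltas:
    - [0, 0, 0, 0, 0, -0.08, 120]
    - [0, 0, 0, 0, 0, 0, 120]
    - [0, 0, 0, 0, 0, 0, 120]

```text
time: 6.28
tcp_pos: [0.5118, 0.2168, 0.041]
tool_rot: [0.96, 2.991, 0.001]
force: [-10.1, -3.7, 26.5]
width: 0.0452
finger_force: 13.6
```

Emit:
play_rows:
  deltas:
    - [0, 0, 0, 0, 0, 0.5, 120]
    - [0, 0, 0, 0, 0, 1, 120]
    - [0, 0, 0.63, -0.057, -0.8, 0.5, 120]
    - [0, 0, 0.63, -0.057, -0.96, 0, 120]
    - [0, 0, 0.63, -0.057, -0.96, 0, 120]
    - [0, 0, 0.63, -0.057, -0.96, 0, 120]
    - [0, 0, 0.63, -0.057, -0.96, 0, 120]
    - [0, 0, 0.63, -0.057, -0.96, 0, 120]
    - [0, 0, 0.63, -0.057, -0.96, 0, 120]
    - [0, 0, 0.63, -0.057, -0.96, 0, 120]
    - [0, 0, 0.63, -0.057, -0.96, 0, 120]
    - [0, 0, 0.63, -0.057, -0.96, 0, 120]
    - [0, 0, 0.63, -0.057, -0.96, 0, 120]
    - [0, 0, 0.63, -0.057, -0.96, 0, 120]
    - [0, 0, 0.63, -0.057, -0.96, 0, 120]
    - [0, 0, 0.63, -0.057, -0.96, 0, 120]
    - [0, 0, 0, 0, -0.1, -0.7, 120]
    - [0, 0, 0, 0, 0, 0, 120]
    - [0, 0, 0, 0, 0, 0, 120]

```text
time: 7.87
tcp_pos: [0.4774, -0.3181, 0.0866]
tool_rot: [0.229, -3.13, -0.005]
force: [-0.4, 1.0, -0.4]
width: 0.0451
finger_force: 0.0
```

```bash
cat >> h.py <<'E'
def slot(phi,w=25):
    for n in('top','scene'):
        c=snap(n);H,S,V=hsvi(c);ys,xs=np.nonzero((V<225)&(S<110));P=plane(c,np.c_[xs,ys],.046)[:,:2]
        r=P-[.511,.2163];rr=np.hypot(*r.T);a=np.degrees(np.arctan2(r[:,1],r[:,0]))
        for lo,hi in((.06,.075),(.075,.09),(.09,.105)):
            k=(rr>lo)&(rr<hi)&(abs(a-phi)<w)
            if k.any(): print(n,'slot',lo,k.sum(),np.round([a[k].min(),np.median(a[k]),a[k].mean(),a[k].max()],1))
        for nm,m in(('yellow',(H>20)&(H<38)&(S>110)&(V>120)),('blue',(H>100)&(H<128)&(S>130)&(V>90))):
            for s,ce in blobs(c,m,(140,180,140,135) if n=='top' else (160,185,120,100)):
                q=plane(c,[ce],.04)[0,:2]-[.511,.2163];print(nm,s[4],np.degrees(np.arctan2(q[1],q[0])))
E
python3 -c "
from h import *
slot(-35.6,14)
s=arm.state();print(s['tcp_pos'])"
```

```text
top slot 0.06 47 [-45.8 -32.2 -34.7 -24.6]
top slot 0.075 38 [-43.7 -31.6 -33.9 -27.1]
top slot 0.09 37 [-42.4 -32.3 -34.3 -28.7]
yellow 202 40.98031550462582
blue 198 -35.461156459637
scene slot 0.06 14 [-42.1 -30.  -31.8 -21.9]
scene slot 0.075 16 [-40.8 -37.  -33.2 -23.9]
scene slot 0.09 29 [-40.3 -34.6 -33.8 -25.5]
yellow 71 41.15984960114746
blue 100 -34.48807185801589
[ 0.4792089  -0.31795057  0.08862929]
```

Emit:
play_rows:
  deltas:
    - [0, 0, 0, 0.02, -0.09, -0.8, 120]
    - [0, 0, 0, 0, 0, -0.8, 120]
    - [0, 0, 0, 0, 0, -0.5, 120]
    - [0, 0, 0, 0, 0, 0, 120]
    - [0, 0, 0, 0, 0, 0, 120]

```text
time: 8.38
tcp_pos: [0.4799, -0.3209, 0.0044]
tool_rot: [0.235, -3.132, -0.002]
force: [0.2, -0.4, -0.1]
width: 0.0457
finger_force: 0.0
```

Emit:
play_rows:
  deltas:
    - [0, 0, 0, 0, 0, -0.35, 120]
    - [0, 0, 0, 0, 0, 0, 120]
    - [0, 0, 0, 0, 0, 0, 255]
    - [0, 0, 0, 0, 0, 0, 255]
    - [0, 0, 0, 0, 0, 0, 255]
    - [0, 0, 0, 0, 0, 0, 255]
    - [0, 0, 0, 0, 0, 0, 255]
  newtons: 40

```text
time: 8.97
tcp_pos: [0.4812, -0.323, -0.0081]
tool_rot: [-0.232, 3.131, -0.003]
force: [0.2, 0.6, 4.9]
width: 0.0172
finger_force: 39.1
```

Emit:
play_rows:
  deltas:
    - [0, 0, 0, 0, 0, 0.5, 255]
    - [0, 0, 0, 0, 0, 0.8, 255]
    - [0, 0, 0, 0, 0, 0.8, 255]
    - [0, 0, 0, 0, 0, 0.8, 255]
    - [0, 0, 0, 0, 0, 0, 255]
    - [0, 0, 0, 0, 0, 0, 255]

```text
time: 9.47
tcp_pos: [0.4816, -0.3237, 0.1093]
tool_rot: [-0.232, 3.129, -0.006]
force: [-0.3, 0.6, -0.6]
width: 0.017
finger_force: 39.4
```

Run:
```python
from h import *
s=arm.state();print(s['tcp_pos'],s['width'],s['finger_force'],s['force'])
a=snap('top')['frame'][180:300,380:500];c=snap('scene')
u=proj(c,s['tcp_pos'])[0].astype(int);print(u)
b=c['frame'][max(u[1]-75,0):u[1]+45,u[0]-60:u[0]+60]
cv2.imwrite('pics/p7.png',cv2.resize(np.hstack([a,b])[:,:,::-1],(800,400),interpolation=cv2.INTER_CUBIC))
```

```text
[ 0.48161739 -0.32373063  0.10925498] 0.016979793805707608 39.383692145347595 [-0.25817426  0.64917651 -0.64236348]
[410 310]
```

View pics/p7.png

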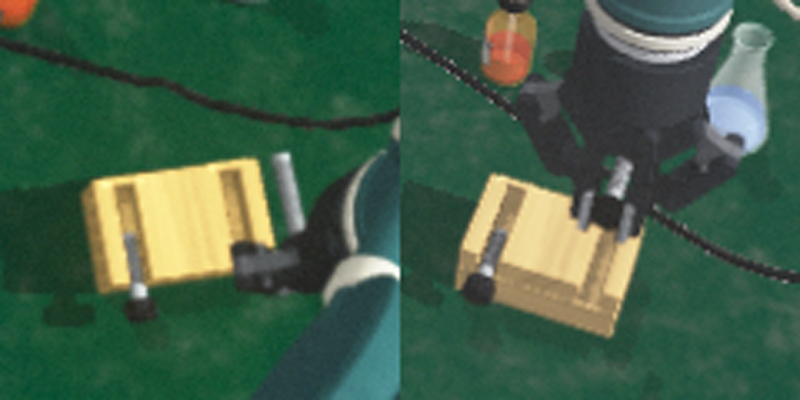

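Run:
```python
from h import *
s=arm.state();t=s['tcp_pos'];print(t)
c=snap('scene');o,d=ray(c,[(412.4,297.4)]);
for z in(.14,.145,.15,.155): print(z,np.round(plane(c,[(412.4,297.4)],z)[0],4))
c=snap('top');f=c['frame'].astype(int);ch=f.max(2)-f.min(2);V=f.max(2)
m=(ch<25)&(V>110)
for st,ce in blobs(c,m,(458,220,20,30)):print(st,ce)
z=np.zeros((480,640),bool);z[220:249,458:476]=True
ys,xs=np.nonzero(m&z);P=plane(c,np.c_[xs,ys],.148)[:,:2]
l=cv2.fitLine(P.astype(np.float32),2,0,.001,.001).ravel();print(l,np.degrees(np.arctan2(l[1],l[0])))
q=(P-t[:2])@np.array([[.989,.149],[-.149,.989]]).T*1000;print('along/lateral in rack axes',q.min(0),q.max(0),q.mean(0))
```

```text
[ 0.47910392 -0.32178991  0.10547478]
0.14 [ 0.4897 -0.3204  0.14  ]
0.145 [ 0.4856 -0.3215  0.145 ]
0.15 [ 0.4815 -0.3225  0.15  ]
0.155 [ 0.4773 -0.3235  0.155 ]
[460, 228, 10, 22, 97] [464.50515464 238.44329897]
[ 0.9800397   0.1988017   0.52636796 -0.31174624] 11.466894
along/lateral in rack axes [27.68018088 -1.62682834] [68.57260952  8.26181928] [48.24066925  2.89083946]
```

Run:
```python
from h import *
c=snap('scene');t=snap('top');s=arm.state()['tcp_pos'];print(s)
f=c['frame'].astype(int);ch=f.max(2)-f.min(2);V=f.max(2)
print([ (st,np.round(ce,1)) for st,ce in blobs(c,(ch<25)&(V>125),(404,276,22,24),4)])
for a in((464.5,227.5),(464.5,228.5)):
    for b in((416.6,282.5),(416.6,284)):
        o1,d1=ray(t,[a]);o2,d2=ray(c,[b]);p=tri([t,c],[a,b]);print(np.round(p,4),np.round(proj(t,p)[0]-a,1))
```

```text
[ 0.47867274 -0.32142529  0.10429518]
[([412, 285, 6, 10, 33], array([414.6, 289.8])), ([404, 294, 3, 6, 10], array([404.6, 296.1]))]
[ 0.5471 -0.3133  0.1279] [-2.7  2. ]
[ 0.5478 -0.3143  0.1233] [-2.9  2.2]
[ 0.5451 -0.3132  0.1295] [-2.4  1.8]
[ 0.5458 -0.3142  0.1249] [-2.6  2. ]
```

```bash
cat >> h.py <<'E'
def ends(n,box,thr=110,chm=25):
    "shank axis end points (px) from a bright neutral mask in box"
    c=snap(n);f=c['frame'].astype(int);m=(f.max(2)-f.min(2)<chm)&(f.max(2)>thr)
    x,y,w,h=box;z=np.zeros(m.shape,np.uint8);z[y:y+h,x:x+w]=m[y:y+h,x:x+w]
    k=max(cv2.findContours(z,0,cv2.CHAIN_APPROX_NONE)[0],key=cv2.contourArea)
    (cx,cy),(w,h),a=cv2.minAreaRect(k);a=np.radians(a+(90 if h>w else 0));L=max(w,h)/2;u=np.array([np.cos(a),np.sin(a)])
    return c,np.array([cx,cy])-L*u,np.array([cx,cy])+L*u,(w,h)
E
python3 - <<'E'
from h import *
t,a,b,_=ends('top',(458,220,20,30));print(a,b,_)
c,e,f,_=ends('scene',(408,270,18,30));print(e,f,_)
top=min(a,b,key=lambda p:p[1]);sc=min(e,f,key=lambda p:p[1]);p=tri([t,c],[top,sc])
print(p,proj(t,p)-top,proj(c,p)-sc)
F=c['frame'].astype(int);m=(F.max(2)-F.min(2)<18)&(F.max(2)<70)
ys,xs=np.nonzero(m[285:310,402:424]);print('dark',xs.mean()+402,ys.mean()+285)
for y in range(276,312): print(y,F[y,402:426].max(1).tolist())
print(arm.state()['tcp_pos'])
E
```

```text
[461.72280702 227.54665595] [467.40933409 249.15546197] (22.34450912475586, 4.580878734588623)
[416.70001811 283.900007  ] [413.40001851 293.80000521] (5.0596442222595215, 10.435514450073242)
[ 0.55001651 -0.31190727  0.11880114] [[-1.92054067  1.43267027]] [[ 2.12078331 -0.66899674]]
dark 412.8054474708171 293.84435797665367
276 [88, 70, 54, 53, 54, 55, 55, 58, 59, 55, 53, 53, 54, 54, 53, 55, 56, 51, 52, 54, 61, 70, 73, 80]
277 [92, 84, 65, 50, 52, 50, 53, 58, 61, 56, 53, 53, 55, 52, 51, 55, 53, 52, 54, 56, 56, 59, 65, 81]
278 [79, 88, 79, 55, 55, 52, 49, 52, 55, 56, 51, 52, 52, 60, 52, 57, 52, 54, 54, 59, 54, 57, 52, 68]
279 [81, 82, 72, 54, 56, 56, 53, 57, 56, 52, 55, 52, 57, 55, 55, 53, 54, 55, 57, 57, 54, 54, 55, 63]
280 [62, 65, 59, 56, 60, 58, 58, 55, 54, 52, 55, 53, 53, 54, 53, 53, 56, 55, 58, 56, 57, 56, 55, 57]
281 [60, 61, 58, 55, 59, 58, 54, 57, 54, 53, 50, 55, 54, 52, 55, 58, 56, 56, 57, 52, 56, 54, 54, 57]
282 [60, 56, 54, 56, 58, 55, 59, 56, 53, 64, 64, 59, 60, 58, 57, 54, 57, 55, 54, 50, 52, 56, 56, 61]
283 [59, 59, 56, 60, 60, 59, 55, 53, 68, 86, 88, 84, 81, 95, 87, 
[... 2472 characters left out ...]
107, 130, 140, 137, 98, 60, 100, 219, 141, 93, 91, 91]
307 [231, 234, 237, 236, 234, 236, 229, 184, 146, 149, 153, 117, 112, 138, 146, 200, 198, 183, 194, 224, 130, 91, 90, 90]
308 [232, 234, 235, 235, 235, 238, 212, 141, 140, 153, 160, 148, 135, 138, 166, 225, 236, 235, 238, 208, 115, 90, 90, 89]
309 [233, 236, 235, 234, 236, 237, 208, 143, 144, 156, 171, 180, 157, 186, 216, 231, 237, 237, 242, 183, 103, 92, 91, 88]
310 [234, 236, 235, 235, 236, 233, 192, 149, 148, 158, 176, 182, 177, 222, 234, 236, 238, 239, 239, 142, 88, 89, 92, 92]
311 [235, 236, 235, 235, 239, 221, 166, 149, 146, 174, 187, 183, 206, 227, 234, 236, 238, 240, 223, 120, 89, 91, 91, 91]
[ 0.47914662 -0.3217439   0.10490535]
```

Run:
```python
from h import *
t=snap('top');c=snap('scene')
k=np.array([.479,-.3218,.147])
def rowfit(c,r0,r1,x0,x1):
    F=c['frame'].astype(int);m=(F.max(2)-F.min(2)<28)&(F.max(2)>100);P=[]
    for y in range(r0,r1):
        xs=np.nonzero(m[y,x0:x1])[0]
        if len(xs): P.append((y,xs.mean()+x0))
    P=np.array(P);q=np.polyfit(P[:,0],P[:,1],1);print('obs slope',q[0],'x at mid',np.polyval(q,P[:,0].mean()),P[:,0].mean(),P[0,0]);
rowfit(t,228,246,456,476);rowfit(c,285,293,408,420)
for yaw in(8.5,11.5):
  for p in(0,-5,-10,-15):
    a,b=np.radians(yaw),np.radians(p);u=np.array([np.cos(a)*np.cos(b),np.sin(a)*np.cos(b),np.sin(b)])
    A=proj(t,[k+u*.03,k+u*.069]);B=proj(c,[k+u*.01,k+u*.03]);dA=A[1]-A[0];dB=B[1]-B[0]
    print(yaw,p,'top',round(dA[0]/dA[1],3),A[1].round(1),'scene',round(dB[0]/dB[1],3),B[0].round(1),B[1].round(1))
```

```text
obs slope 0.2249742002063985 x at mid 464.1666666666667 236.5 228.0
obs slope -0.36309523809524497 x at mid 415.0625000000001 288.5 285.0
8.5 0 top 0.179 [463.9 227.5] scene -0.375 [412.7 295.4] [415.3 288.4]
8.5 -5 top 0.209 [463.  228.2] scene -0.387 [412.6 295.7] [415.1 289.3]
8.5 -10 top 0.241 [462.1 229.2] scene -0.401 [412.6 296. ] [414.9 290.2]
8.5 -15 top 0.274 [461.4 230.4] scene -0.419 [412.5 296.4] [414.6 291.2]
11.5 0 top 0.233 [462.  227.7] scene -0.299 [412.4 295.4] [414.6 288.2]
11.5 -5 top 0.264 [461.2 228.5] scene -0.304 [412.4 295.7] [414.4 289. ]
11.5 -10 top 0.296 [460.4 229.5] scene -0.31 [412.3 296. ] [414.2 290. ]
11.5 -15 top 0.33 [459.7 230.7] scene -0.318 [412.2 296.3] [413.9 291. ]
```

Emit:
play_rows:
  deltas:
    - [0, 0, 0, 0.22, 0.795, 0, 255]
    - [0, 0, -0.1, 0.22, 0.795, 0, 255]
    - [0, 0, -0.1, 0.22, 0.795, 0, 255]
    - [0, 0, -0.1, 0.22, 0.795, 0, 255]
    - [0, 0, -0.1, 0.22, 0.795, 0, 255]
    - [0, 0, -0.1, 0.22, 0.795, 0, 255]
    - [0, 0, -0.1, 0.22, 0.795, 0, 255]
    - [0, 0, -0.08, 0.22, 0.795, 0, 255]
    - [0, 0, 0, 0.22, 0.8, 0, 255]
    - [0, 0, 0, 0, 0, -0.8, 255]
    - [0, 0, 0, 0, 0, -0.8, 255]
    - [0, 0, 0, 0, 0, 0, 255]
    - [0, 0, 0, 0, 0, 0, 255]
    - [0, 0, 0, 0, 0, 0, 255]
    - [0, 0, 0, 0, 0, 0, 255]

```text
time: 11.22
tcp_pos: [0.561, -0.0366, 0.0445]
tool_rot: [-0.138, 3.135, -0.001]
force: [0.5, -1.0, -0.2]
width: 0.0171
finger_force: 39.4
```

Run:
```python
from h import *
s=arm.state();t=s['tcp_pos'];print(t,s['tool_rot'],s['width'])
c=snap('top');F=c['frame'].astype(int)
# where does the screw project: predict
a=np.radians(5.1);u=np.array([np.cos(a),np.sin(a),0])
for z in(.04,):
    k=t+[0,0,z];print('pred knob,tip top',proj(c,[k,k+u*.069]).round(1).tolist())
sc=snap('scene');print('scene',proj(sc,[k,k+u*.069]).round(1).tolist())
o=np.array([.56685,-.0347,.031]);print('gauge pts top',proj(c,[o,o+u*.053]).round(1).tolist(),proj(sc,[o,o+u*.053]).round(1).tolist())
np.savez('/tmp/f.npz',t=c['frame'],s=sc['frame'])
x0,y0=np.int32(proj(c,t+[0.03,0,.05])[0])-35;x1,y1=np.int32(proj(sc,t+[0.03,0,.05])[0])-35
cv2.imwrite('pics/p8.png',cv2.resize(np.hstack([c['frame'][y0:y0+70,x0:x0+70],sc['frame'][y1:y1+70,x1:x1+70]])[:,:,::-1],(800,400),interpolation=cv2.INTER_CUBIC));print(x0,y0,x1,y1)
```

```text
[ 0.5609597  -0.03656561  0.04450289] [-1.37936198e-01  3.13514301e+00 -8.14479245e-04] 0.017069368319911158
pred knob,tip top [[323.8, 223.6], [321.9, 191.9]]
scene [[311.9, 243.1], [324.6, 225.6]]
gauge pts top [[323.2, 226.1], [321.8, 203.0]] [[312.5, 256.8], [322.0, 243.4]]
289 173 283 197
```

View pics/p8.png

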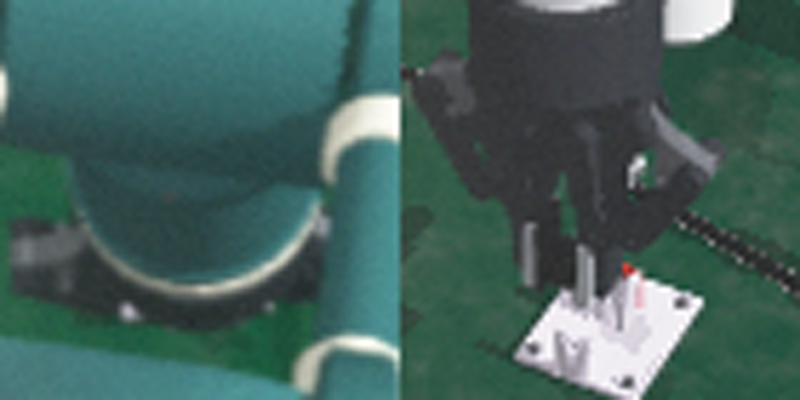

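The screw tip shows at scene px (324.6,225.9), right where the projection put it, so the screw axis lies about 40 mm above the reported TCP. Now I'll lower it.

Emit:
play_rows:
  deltas:
    - [0, 0, 0, 0, 0, -0.5, 255]
    - [0, 0, 0, 0, 0, -0.5, 255]
    - [0, 0, 0, 0, 0, 0, 255]
    - [0, 0, 0, 0, 0, 0, 255]
    - [0, 0, 0, 0, 0, 0, 255]
    - [0, 0, 0, 0, 0, 0, 255]

```text
time: 11.82
tcp_pos: [0.5595, -0.0361, 0.0033]
tool_rot: [-0.139, 3.138, -0.0]
force: [0.1, 0.1, -1.4]
width: 0.0167
finger_force: 45.5
```

Emit:
play_rows:
  deltas:
    - [0, 0, 0, -0.02, 0.01, -0.13, 255]
    - [0, 0, 0, 0, 0, -0.13, 255]
    - [0, 0, 0, 0, 0, 0, 255]
    - [0, 0, 0, 0, 0, 0, 255]
    - [0, 0, 0, 0, 0, 0, 255]

```text
time: 12.23
tcp_pos: [0.5603, -0.0346, -0.0039]
tool_rot: [-0.139, 3.135, 0.002]
force: [-7.7, 6.0, 22.7]
width: 0.0172
finger_force: 47.3
```

Emit:
play_rows:
  deltas:
    - [0, 0, 0, -0.04, 0, 0.08, 255]
    - [0, 0, 0, 0, 0, 0, 255]
    - [0, 0, 0, 0, 0, 0, 200]
    - [0, 0, 0, 0, 0, 0, 150]
    - [0, 0, 0, 0, 0, 0, 100]
    - [0, 0, 0, 0, 0, 0, 100]
    - [0, 0, 0, 0, 0, 0, 100]

```text
time: 12.82
tcp_pos: [0.5564, -0.0356, -0.0054]
tool_rot: [0.139, -3.138, -0.0]
force: [0.5, 0.1, -0.4]
width: 0.052
finger_force: 0.0
```

Emit:
play_rows:
  deltas:
    - [0, 0, 0, 0, 0, 0.6, 100]
    - [0, 0, 0, 0, 0, 0.9, 100]
    - [0, 0, 0, 0, 0, 0.9, 100]
    - [0, 0, 0, -0.8, 0, 0.6, 100]
    - [0, 0, 0, -0.9, 0, 0, 100]
    - [0, 0, 0, 0, 0, 0, 100]

```text
time: 13.32
tcp_pos: [0.4827, -0.0352, 0.1148]
tool_rot: [0.139, -3.134, -0.001]
force: [-0.8, 0.6, -1.9]
width: 0.0522
finger_force: 0.0
```

```bash
cat > sc.py <<'E'
from h import *
s=arm.state();print(s['tcp_pos'],s['width'])
o=np.array([.56685,-.0347,.031]);a=np.radians(5.1);u=np.array([np.cos(a),np.sin(a),0])
for n in('top','scene'):
    c=snap(n);F=c['frame'].astype(int);V=F.max(2);ch=V-F.min(2)
    print(n,'pred knob-14,0,44,53,62',proj(c,[o+u*k*.001 for k in(-14,0,44,53,62)]).round(1).tolist())
    p=proj(c,o)[0].astype(int);box=(p[0]-25,p[1]-35,60,60)
    for st,ce in blobs(c,(V<65)&(ch<20),box): print(' dark',st,ce.round(1),plane(c,[ce],.031)[0].round(4))
    for st,ce in blobs(c,(F[:,:,0]>130)&(F[:,:,1]<70),box,2): print(' red',st,ce.round(1))
    Pm=np.int32(proj(c,[o+u*k*.001 for k in range(-20,75,3)]).round())
    print(' V along axis',[(int(k),int(V[y,x]),int(F[y,x,0]-F[y,x,1])) for k,(x,y) in zip(range(-20,75,3),Pm)])
E
python3 sc.py
```

```text
[ 0.4827355  -0.03517451  0.11481334] 0.05217153360487261
top pred knob-14,0,44,53,62 [[323.6, 232.3], [323.2, 226.1], [322.1, 206.9], [321.8, 203.0], [321.6, 199.1]]
 V along axis [(-20, 106, -48), (-17, 109, -49), (-14, 109, -51), (-11, 111, -52), (-8, 116, -51), (-5, 118, -57), (-2, 115, -53), (1, 122, -54), (4, 123, -58), (7, 126, -59), (10, 128, -59), (13, 135, -61), (16, 133, -60), (19, 135, -61), (22, 139, -66), (25, 140, -63), (28, 139, -62), (31, 144, -64), (34, 142, -63), (37, 144, -65), (40, 142, -68), (43, 141, -64), (46, 144, -62), (49, 141, -65), (52, 144, -65), (55, 142, -65), (58, 136, -67), (61, 139, -62), (64, 136, -65), (67, 135, -66), (70, 136, -62), (73, 135, -67)]
scene pred knob-14,0,44,53,62 [[309.9, 260.5], [312.5, 256.8], [320.4, 245.6], [322.0, 243.4], [323.6, 241.2]]
 dark [288, 221, 31, 28, 305] [306.6 229.8] [0.6411 0.0304 0.031 ]
 dark [321, 227, 26, 18, 68] [333.6 235.3] [ 0.6609 -0.0399  0.031 ]
 dark [308, 254, 9, 8, 40] [311.4 257.7] [ 0.5627 -0.034   0.031 ]
 V along axis [(-20, 116, -4), (-17, 136, 3), (-14, 47, -2), (-11, 47, -2), (-8, 44, -1), (-5, 61, 0), (-2, 68, 2), (1, 64, 0), (4, 62, -1), (7, 65, 1), (10, 104, 0), (13, 218, -3), (16, 218, -3), (19, 177, -3), (22, 135, 0), (25, 165, -2), (28, 175, 0), (31, 165, 0), (34, 172, -3), (37, 114, 0), (40, 170, -1), (43, 109, 2), (46, 158, -3), (49, 111, 22), (52, 159, 0), (55, 113, 0), (58, 99, -1), (61, 99, -30), (64, 132, -1), (67, 83, -22), (70, 103, -22), (73, 90, -41)]
```

Emit:
play_rows:
  deltas:
    - [0, 0, 0, 0, 0.9, 0.3, 100]
    - [0, 0, 0, 0, 0.95, 0.3, 100]
    - [0, 0, 0, 0, 0.95, 0.4, 100]
    - [0, 0, 0, 0, 0.95, 0, 100]
    - [0, 0, 0, 0, 0.95, 0, 100]
    - [0, 0, 0, 0, 0.3, 0, 100]
    - [0, 0, 0, 0, 0, 0, 100]

```text
time: 14.0
tcp_pos: [0.4895, 0.1675, 0.1548]
tool_rot: [-0.146, 3.138, 0.001]
force: [-0.3, 0.3, -0.1]
width: 0.052
finger_force: 0.0
```

```bash
python3 sc.py
python3 - <<'E'
from h import *
c=snap('top');F=c['frame'].astype(int)
for y in range(192,242): print(y,' '.join('%3d'%v for v in F[y,310:336].max(1)),' r',[310+int(i) for i in np.nonzero(F[y,310:336,0]-F[y,310:336,1]>60)[0]])
E
```

```text
[0.48945883 0.16753717 0.15481116] 0.051950336992110394
top pred knob-14,0,44,53,62 [[323.6, 232.3], [323.2, 226.1], [322.1, 206.9], [321.8, 203.0], [321.6, 199.1]]
 dark [320, 227, 9, 6, 33] [323.2 229.9] [ 0.5582 -0.0348  0.031 ]
 V along axis [(-20, 90, -42), (-17, 86, -44), (-14, 51, -6), (-11, 59, -3), (-8, 65, -1), (-5, 50, -3), (-2, 54, -5), (1, 80, -4), (4, 195, -5), (7, 198, -2), (10, 193, 0), (13, 166, 0), (16, 158, 1), (19, 156, -2), (22, 172, 3), (25, 166, 0), (28, 161, 3), (31, 215, 5), (34, 199, 5), (37, 153, 5), (40, 163, 3), (43, 160, 4), (46, 148, 8), (49, 148, 36), (52, 245, 16), (55, 251, 2), (58, 252, 2), (61, 252, 2), (64, 185, -15), (67, 96, -46), (70, 83, -59), (73, 87, -58)]
scene pred knob-14,0,44,53,62 [[309.9, 260.5], [312.5, 256.8], [320.4, 245.6], [322.0, 243.4], [323.6, 241.2]]
 dark [306, 221, 41, 24, 101] [327.1 231.7] [ 0.6636 -0.0186  0.031 ]
 dark [308, 254, 7, 8, 32] [310.9 258. ] [ 0.5613 -0.0336  0.031 ]
 V along axis [(-20, 119, -4), (-17, 139, 4), (-14, 50, 1), (-11, 50, 1), (-8, 48, 0), (-5, 63, -2), (-2, 66, 1), (1, 65, 1), (4, 64, -3), (7, 6
[... 5347 characters left out ...]
78  81  81  r []
236  82  90  91  93  91  89  89  92  91  92  94  89  92  92  92  93  86  81  80  75  74  79  75  71  76  77  r []
237  89  89  92  87  84  88  90  90  89  86  88  90  90  90  91  90  83  80  74  79  73  72  75  73  79  75  r []
238  92  85  90  90  90  90  88  90  88  92  90  86  88  90  90  91  85  80  73  73  74  75  76  76  73  72  r []
239  93  93  92  88  90  85  88  89  89  85  87  91  89  85  84  86  81  77  74  74  74  70  74  76  76  78  r []
240  90  92  94  93  90  86  87  85  82  86  87  90  86  83  84  84  82  74  74  74  77  75  75  73  73  73  r []
241  94  91  89  89  87  86  86  84  82  86  85  86  88  83  81  85  83  78  75  76  74  78  72  73  72  76  r []
```

```bash
cat > sh.py <<'E'
from h import *
# screw axis in the gauge from the top view: subpixel left/right edges per row
o=np.array([.56685,-.0347]);a=np.radians(5.1);u=np.array([np.cos(a),np.sin(a)]);v=np.array([-u[1],u[0]])
for i in range(1):
    c=snap('top');F=c['frame'].astype(int);V=F.max(2);ch=V-F.min(2)
    R=[]
    for y in list(range(214,222)):
        r=V[y,316:334].astype(float);w=np.clip(249-r,0,None);w[w<14]=0;j=int(np.argmax(w[3:13]))+3
        lo=j
        while lo>0 and w[lo-1]>0: lo-=1
        hi=j
        while hi<17 and w[hi+1]>18: hi+=1
        R.append((y,316+lo,316+hi))
    print(R)
    m=(V<80)&(ch<16)
    for st,ce in blobs(c,m,(315,222,16,14)): 
        q=plane(c,[ce],.034)[0,:2]-o;print('knob',st,ce.round(1),'gauge xy',(q@u*1e3).round(1),(q@v*1e3).round(1))
    for px in((325,218),(325.2,221),(325,215),(325,200),(324.5,198)):
        q=plane(c,[px],.034)[0,:2]-o;print(px,'gauge xy',(q@u*1e3).round(1),(q@v*1e3).round(1))
E
python3 sh.py; python3 -c "
from h import *
c=snap('scene');F=c['frame'].astype(int)
for y in range(234,266): print(y,' '.join('%3d'%v for v in F[y,302:334].max(1)))"
```

```text
[(214, 322, 328), (215, 323, 327), (216, 323, 327), (217, 323, 326), (218, 323, 326), (219, 323, 326), (220, 323, 326), (221, 323, 326)]
knob [320, 226, 9, 7, 51] [324.1 229.5] gauge xy -8.3 -1.5
(325, 218) gauge xy 17.5 -5.0
(325.2, 221) gauge xy 10.6 -5.0
(325, 215) gauge xy 24.3 -5.4
(325, 200) gauge xy 58.7 -7.4
(324.5, 198) gauge xy 63.4 -6.6
234  95  92  95  95  94  96  95  96  95  96  95  90  90  92  93  91  88  91  87  88  90  88  94  75  75  72  70  94  50  50  54  54
235  96  99  94  97  96  98  94  96  93  91  94  94  94  92  89  91  93  90  88  90  90  90  89  87  90  70  71  74  69  90  50  49
236  97  99 105  99  98  96  93  93  91  91  95  93  91  91  91  92  90  89  91  91  87  88  92  91  88  89  70  70  72  69 142  49
237  99  99 101 100  97  96  95  90  92  93  96  92  90  94  90  92  91  91  91  93  89  90  90  90  90  91  95  95  73  70  66  71
238  96  97  94  96  95  99  96  98  94  95  93  91  91  91  92  88  90  90  95  95  94  90  89  92  89  94  93  94  87  92  71  71
239  99  97  97  95  97  96  99 100  98  98  96  98  96  94  90  93  92  93  95  95  95  9
[... 2773 characters left out ...]
 229 229 228 244 246 113  93  90  88  86
261  69  93  72  68  81 123 159 139  82  53  52  47  94 212 234 245 245 244 244 228 228 229 228 229 244 246 158  98  95  94  92  90
262  73  73  91  91  82  74  71 123 193 127 105 106 185 219 244 244 244 230 228 228 199 202 230 245 245 214 101  97  91  91  90  92
263  73  93  89  95  94  94  96  67  75  83 132 170 198 221 245 244 230 230 159 202 107 123 245 244 246 116  94  93  96  91  93  96
264  94  89  96  96  96  97  96  96  83  84  85  68 109 164 185 217 232 229 229 155 102 133 245 246 153  85  95  95  98  93  93  93
265  96  93  96  99  99  95  96  94  95  85  84  83  84  78  72 125 165 193 227 228 238 232 245 211  88  93  92  95  95  93  96  93
```

Run:
```python
from h import *
t=snap('top');c=snap('scene');o=np.array([.56685,-.0347,0]);a=np.radians(5.1);u=np.array([np.cos(a),np.sin(a),0]);v=np.array([-u[1],u[0],0])
for nm,A,B in(('tip',(324.8,198),(326.3,239.5)),('knob',(324.1,229.4),(311.6,257.8)),('mid',(325,210),(322.5,244.6))):
    p=tri([t,c],[A,B]);q=p-o;print(nm,np.round([q@u*1e3,q@v*1e3,p[2]*1e3],1),(proj(t,p)[0]-A).round(1),(proj(c,p)[0]-B).round(1))
```

```text
tip [61.7 -7.4 40.4] [ 0.1 -0.1] [-0.1  0. ]
knob [-8.5 -1.6 36.2] [ 0.1 -0.1] [-0.1  0. ]
mid [34.  -7.9 46.4] [ 0.8 -0.7] [-0.9  0.2]
```

Emit:
play_rows:
  deltas:
    - [0, 0, -0.16, 0.2875, -0.8525, 0, 110]
    - [0, 0, -0.16, 0.2875, -0.8525, 0, 110]
    - [0, 0, -0.16, 0.2875, -0.8525, 0, 110]
    - [0, 0, -0.16, 0.2875, -0.8525, 0, 110]
    - [0, 0, -0.16, 0.2875, -0.8525, 0, 110]
    - [0, 0, -0.16, 0.2875, -0.8525, 0, 110]
    - [0, 0, 0, 0, 0, -0.9, 110]
    - [0, 0, 0, 0, 0, -0.9, 110]
    - [0, 0, 0, 0, 0, -0.9, 110]
    - [0, 0, 0, 0, 0, 0, 110]
    - [0, 0, 0, 0, 0, 0, 110]
    - [0, 0, 0, 0, 0, 0, 110]

```text
time: 15.35
tcp_pos: [0.5588, -0.0407, 0.0488]
tool_rot: [-0.007, 3.14, -0.0]
force: [0.2, 0.6, -0.3]
width: 0.0488
finger_force: 0.0
```

Emit:
play_rows:
  deltas:
    - [0, 0, 0, 0, 0.08, -0.5, 110]
    - [0, 0, 0, 0, 0, -0.5, 110]
    - [0, 0, 0, 0, 0, -0.3, 110]
    - [0, 0, 0, 0, 0, 0, 110]
    - [0, 0, 0, 0, 0, 0, 110]
    - [0, 0, 0, 0, 0, 0, 110]

```text
time: 15.85
tcp_pos: [0.5594, -0.0371, -0.0029]
tool_rot: [-0.008, 3.139, -0.001]
force: [-0.7, -0.1, 0.4]
width: 0.0484
finger_force: 0.0
```

Emit:
play_rows:
  deltas:
    - [0, 0, 0, 0, 0, 0, 255]
    - [0, 0, 0, 0, 0, 0, 255]
    - [0, 0, 0, 0, 0, 0, 255]
    - [0, 0, 0, 0, 0, 0, 255]
    - [0, 0, 0, 0, 0, 0, 255]
    - [0, 0, 0, 0, 0, 0.4, 255]
    - [0, 0, 0, 0, 0, 0, 255]
    - [0, 0, 0, 0, 0, 0, 255]
    - [0, 0, 0, 0, 0, 0, 255]
  newtons: 60

```text
time: 16.6
tcp_pos: [0.5579, -0.0371, 0.0112]
tool_rot: [-0.008, 3.141, -0.0]
force: [1.1, 0.2, -0.1]
width: 0.016
finger_force: 58.5
```

Run:
```python
from h import *
print(arm.state()['tcp_pos'])
c=snap('scene');F=c['frame'].astype(int)
print(arm.state()['tcp_pos'])
for y in range(226,258): print(y,' '.join('%3d'%v for v in F[y,302:338].max(1)))
```

```text
[ 0.55789267 -0.03708002  0.01119301]
[ 0.55746693 -0.03705177  0.0108095 ]
226  56  56  60  62  62  62  61  62  67  70  68  70  68  70  71  74  73  72  78  76  74  74  77  73  70  70  76  94  93  91 100 102 100  97  92  92
227  58  56  57  61  60  64  63  64  67  68  70  68  71  72  70  72  70  60  55  55  59  67  75  73  65  56  80  91  95  98  93  97  94  91  93  94
228  56  59  57  54  53  57  58  58  60  64  64  63  59  64  56  57  54  54  66  70  60  78  80 104 138  57  67  88  93  95  94  91  89  92  91  90
229  59  57  60  56  54  56  55  53  55  55  54  65  55  56  57  57  56  58  58  55  68  76  79 112 134  71  66  81  91  90  92  94  92  88  87  86
230  58  55  57  56  59  53  56  60  54  54  64  71  71  61  54  55  59  56  54  56  62  77  81  83 123 136  80  86  89  85  89  88  89  89  84  86
231  54  57  62  72  58  58  57  57  58  60  72  79  82  56  52  56  56  54  55  54  62  70  79  83 108 136 138  96  86  91  91  89  90  88  90  87
232  56  55  63  58  54  57  53  54  53  56  60  73  82  82  55  54  52  53  57  54  57  62  75  78 105 135 135 136  53 140  93  89  90 
[... 3011 characters left out ...]
  49  66 126 127  90  55  52  74  76  74 148 194 227 223 223 242 241 242 242 242 242 242 222  84  89  90  88
254  93  82 108 127  54  47  48  45  46  46  68 124 170  89  52  52  74  81  74 147 228 223 222 223 223 241 242 243 243 241 245 115  91  90  91  87
255  91  93 109 125  58  53  48  48  46  43  67 125 169  91  55  54  74  66  75 223 223 222 224 223 222 242 243 243 243 245 154 100  99  95  89  87
256  89  74 111 129  54  49  47  50  46  46  63 126 171  90  54  59  74  71 147 223 221 225 224 221 242 242 226 223 242 220  99 100  96  89  91  88
257  73  72 136 114  53 101 242 159  53  49  67 127 170 132  67  60  72 117 242 242 222 224 223 241 242 224 225 218 244 110  93  88  89  89  87  90
```

Emit:
play_rows:
  deltas:
    - [0, 0, 0.47, 0, 0.035, 0, 255]
    - [0, 0, 0.47, -0.01, 0, 0, 255]
    - [0, 0, 0, 0, 0, 0, 255]
    - [0, 0, 0, 0, 0, 0, 255]
    - [0, 0, 0, 0, 0, -0.2, 255]
    - [0, 0, 0, 0, 0, 0, 255]
    - [0, 0, 0, 0, 0, 0, 255]

```text
time: 17.23
tcp_pos: [0.5564, -0.0355, 0.0021]
tool_rot: [0.136, -3.137, -0.0]
force: [-0.3, -0.8, -1.6]
width: 0.016
finger_force: 58.5
```

Emit:
play_rows:
  deltas:
    - [0, 0, 0, 0, 0, -0.1, 255]
    - [0, 0, 0, 0, 0, -0.1, 255]
    - [0, 0, 0, 0, 0, 0, 255]
    - [0, 0, 0, 0, 0, 0, 255]
    - [0, 0, 0, 0, 0, 0, 255]

```text
time: 17.65
tcp_pos: [0.5573, -0.0355, -0.0049]
tool_rot: [0.137, -3.138, 0.0]
force: [-1.0, -0.1, -0.5]
width: 0.0161
finger_force: 58.5
```

Emit:
play_rows:
  deltas:
    - [0, 0, 0, 0, 0, -0.06, 255]
    - [0, 0, 0, 0, 0, 0, 255]
    - [0, 0, 0, 0, 0, 0, 255]

```text
time: 17.9
tcp_pos: [0.558, -0.0352, -0.0064]
tool_rot: [-0.136, 3.137, 0.0]
force: [-1.7, 1.6, 3.9]
width: 0.0162
finger_force: 59.0
```

Emit:
play_rows:
  deltas:
    - [0, 0, 0, 0, 0, -0.06, 255]
    - [0, 0, 0, 0, 0, 0, 255]
    - [0, 0, 0, 0, 0, 0, 255]

```text
time: 18.15
tcp_pos: [0.5582, -0.035, -0.0075]
tool_rot: [-0.136, 3.137, 0.001]
force: [-6.0, 3.6, 13.8]
width: 0.016
finger_force: 60.0
```

Emit:
play_rows:
  deltas:
    - [0, 0, 0, 0, 0, 0.04, 255]
    - [0, 0, 0, 0, 0, 0, 255]
    - [0, 0, 0, 0, 0, 0, 200]
    - [0, 0, 0, 0, 0, 0, 150]
    - [0, 0, 0, 0, 0, 0, 110]
    - [0, 0, 0, 0, 0, 0, 110]
    - [0, 0, 0, 0, 0, 0.6, 110]
    - [0, 0, 0, 0, 0, 0.9, 110]
    - [0, 0, 0, -0.3, 0, 0.9, 110]
    - [0, 0, 0, -0.3, 0.9, 0.5, 110]
    - [0, 0, 0, -0.4, 0.9, 0, 110]
    - [0, 0, 0, -0.3, 0.9, 0, 110]
    - [0, 0, 0, 0, 0.9, 0, 110]
    - [0, 0, 0, 0, 0.9, 0, 110]
    - [0, 0, 0, 0, 0.5, 0, 110]
    - [0, 0, 0, 0, 0, 0, 110]

```text
time: 19.48
tcp_pos: [0.5055, 0.1668, 0.1073]
tool_rot: [-0.142, 3.138, 0.002]
force: [0.0, -0.3, -0.5]
width: 0.0485
finger_force: 0.0
```

Run:
```python
from h import *
print(arm.state()['tcp_pos'])
c=snap('top');F=c['frame'].astype(int)
for y in range(194,235): print(y,' '.join('%3d'%v for v in F[y,316:332].max(1)),' r',[316+int(i) for i in np.nonzero(F[y,316:332,0]-F[y,316:332,1]>50)[0]])
c=snap('scene');F=c['frame'].astype(int)
for y in range(236,264): print(y,' '.join('%3d'%v for v in F[y,304:332].max(1)))
```

```text
[0.50554772 0.16681457 0.10728179]
194  90  90  92  87  87  84  90  90  90  89  82  85  86  88  85  86  r []
195  90  85  88  87  85  87  86  87  88  86  89  85  88  82  85  87  r []
196  91  91  89  86  87  86  85  87  89  90  87  86  85  86  88  91  r []
197  93  99  98  97  96  98 103 108 112 119 132 129 127 125 121 130  r []
198 148 155 168 172 170 169 187 207 217 237 249 248 247 247 246 247  r []
199 249 249 249 248 242 231 236 242 247 252 252 252 252 251 246 225  r []
200 253 253 253 248 218 214 231 240 248 252 252 252 252 248 220 157  r []
201 253 253 253 245 186 165 188 216 243 252 252 252 252 247 216 184  r []
202 253 253 252 245 180 163 195 207 234 251 252 252 252 251 249 249  r []
203 253 253 252 238 171 158 189 187 222 250 252 252 252 252 251 252  r []
204 253 253 251 230 156 156 190 185 215 248 251 252 252 252 252 252  r []
205 252 252 249 224 142 146 181 179 204 247 251 252 253 252 252 253  r []
206 235 236 230 197 142 153 173 181 200 245 253 252 252 252 252 252  r []
207 222 225 215 189 139 149 169 181 198 236 247 246 249 251 252 253  r []
208 221 221 212 175 132 157 1
[... 4516 characters left out ...]
 116
258 210 158  96  54  54  54  58  63  73  70  67  65 234 245 231 231 229 229 231 229 229 245 245 245 245 246 154  86
259 190 206 211  62  56  50  53  53  57  65  65  63 236 245 245 231 230 230 230 228 245 244 245 245 244 226  86  88
260 125 156 174 122  56  50  51  53  52  65  61 139 236 245 231 230 229 231 229 244 244 245 245 244 246 117  94  90
261  74  71  82 125  75  53  54  51  52  59  90 214 234 231 230 228 231 228 244 245 245 245 245 246 159  96  94  94
262  91  89  87  77  76  97  79  51  51 109 187 221 229 230 229 230 230 244 228 230 245 245 245 214 100  97  94  95
263  94  95  96  96  96  66  76  85 130 170 200 223 231 230 231 231 205 232 127 125 245 245 246 116  96  95  95  92
```

Seated now: the shank lies along the slot axis and its tip (top row ~200) is past the red line (row 203), so this is the long screw, for blue. Next I'll grip the shank.

Emit:
play_rows:
  deltas:
    - [0, 0, 0, 0.347, -0.832, 0, 110]
    - [0, 0, 0, 0.347, -0.832, 0, 110]
    - [0, 0, 0, 0.347, -0.832, 0, 110]
    - [0, 0, 0, 0.347, -0.832, 0, 110]
    - [0, 0, 0, 0.347, -0.832, 0, 110]
    - [0, 0, 0, 0.347, -0.832, 0, 110]
    - [0, 0, 0, 0, 0, -0.8, 110]
    - [0, 0, 0, 0, 0, -0.8, 110]
    - [0, 0, 0, 0, 0, 0, 110]
    - [0, 0, 0, 0, 0, 0, 110]
    - [0, 0, 0, 0, 0, 0, 110]
    - [0, 0, 0, 0, 0, 0, 110]

```text
time: 20.58
tcp_pos: [0.5905, -0.0365, 0.0456]
tool_rot: [-0.137, 3.135, -0.001]
force: [-0.1, -0.9, 1.3]
width: 0.0489
finger_force: 0.0
```

Emit:
play_rows:
  deltas:
    - [0, 0, 0, -0.02, 0.09, -0.5, 110]
    - [0, 0, 0, 0, 0, -0.4, 110]
    - [0, 0, 0, 0, 0, -0.25, 110]
    - [0, 0, 0, 0, 0, 0, 110]
    - [0, 0, 0, 0, 0, 0, 110]
    - [0, 0, 0, 0, 0, 0, 110]

```text
time: 21.08
tcp_pos: [0.5894, -0.0326, -0.0012]
tool_rot: [-0.137, 3.136, -0.001]
force: [0.3, -0.1, 0.4]
width: 0.0486
finger_force: 0.0
```

Emit:
play_rows:
  deltas:
    - [0, 0, 0, 0, 0, 0, 255]
    - [0, 0, 0, 0, 0, 0, 255]
    - [0, 0, 0, 0, 0, 0, 255]
    - [0, 0, 0, 0, 0, 0, 255]
    - [0, 0, 0, 0, 0, 0, 255]
    - [0, 0, 0, 0, 0, 0.4, 255]
    - [0, 0, 0, 0, 0, 0.8, 255]
    - [0, 0, 0, 0, 0, 0.8, 255]
    - [0, 0, -0.9, -0.058, 0.579, 0.3, 255]
    - [0, 0, -0.9, -0.058, 0.579, 0, 255]
    - [0, 0, -0.9, -0.058, 0.579, 0, 255]
    - [0, 0, -0.9, -0.058, 0.579, 0, 255]
    - [0, 0, -0.9, -0.058, 0.579, 0, 255]
    - [0, 0, -0.9, -0.058, 0.579, 0, 255]
    - [0, 0, -0.9, -0.058, 0.579, 0, 255]
    - [0, 0, -0.9, -0.058, 0.579, 0, 255]
    - [0, 0, -0.9, -0.058, 0.579, 0, 255]
    - [0, 0, 0, 0, 0, 0, 255]
    - [0, 0, 0, 0, 0, 0, 255]
    - [0, 0, 0, 0, 0, 0, 255]
  newtons: 50

```text
time: 22.75
tcp_pos: [0.567, 0.1753, 0.089]
tool_rot: [-0.956, -2.992, 0.001]
force: [-0.3, -1.3, -0.8]
width: 0.0078
finger_force: 49.0
```

```bash
cat > hv.py <<'E'
import sys
from h import *
phi,L,org=float(sys.argv[1]),float(sys.argv[2]),float(sys.argv[3])
s=arm.state();t=s['tcp_pos'];n=s['tool_rot'][:2];print(t.round(4),'theta',round((2*np.degrees(np.arctan2(n[1],n[0]))-90)%180,1),s['width'])
D=np.array([.511,.2163]);a=np.radians(phi);u=np.array([np.cos(a),np.sin(a)]);v=np.array([-u[1],u[0]]);q=t[:2]-D
print('tcp radial,lateral mm',(q@u*1e3).round(1),(q@v*1e3).round(1))
U=np.r_[u,0];g=t+[0,0,.033]
for nm in('top','scene'):
    c=snap(nm);F=c['frame'].astype(int)
    tip=proj(c,g+U*(L-org)/1e3)[0];kn=proj(c,g-U*(org+7)/1e3)[0];print(nm,'pred knob',kn.round(1),'tip',tip.round(1))
    for w,p in(('knob',kn),('tip',tip)):
        x,y=p.round().astype(int);print(w,x-8,y-8)
        for r in range(y-8,y+9): print(r,' '.join('%3d'%i for i in F[r,x-9:x+10].max(1)))
E
python3 hv.py -35.5 62 24.5
```

```text
[0.567  0.1753 0.089 ] theta 54.6 0.007769918788585511
tcp radial,lateral mm 69.4 -0.8
top pred knob [208.7 225.9] tip [230.6 199.4]
knob 201 218
218 129 156 204 234 232 228 246 253 253 253 249 212 121  74  69  68  69  70  71
219 130 155 208 243 252 254 254 254 254 254 254 248 186 104  89  90  82  79  91
220 129 147 218 251 254 254 254 251 243 251 253 240 185 153 131 123 122 145 164
221 129 141 232 254 255 254 249 193 148 190 219 206 183 167 155 147 186 241 249
222 124 136 203 250 254 252 203 101  77  97 125 154 196 218 211 214 244 253 252
223 121 123 159 238 250 213 116  70  69  77  80 104 142 192 220 243 253 253 242
224 117 118 135 188 198 120  79  71  69  75  82  89  93 126 173 228 249 246 212
225 119 120 129 144 141  89  74  72  70  77  79  80  81  85 112 178 219 205 182
226 123 118 122 129 152 141  91  75  74  79  79  77  80  79  83 134 178 187 207
227 125 119 122 131 165 186 154 101  82  83  75  82  81  75  86 129 167 164 177
228 122 125 126 126 156 206 223 190 116  86  82  78  75  83 113 148 155 150 152
229 124 125 123 123 138 194 229 228 196 133  91  75  80 108 167 191 156 14
[... 3870 characters left out ...]
 190 189 173 186 195 210 165 118 106 105 101 100  99  99  99
197 207 197 198 212 197 172 157 153 136 117 116 105 102 101 101  98  97  95  95
198 170 160 164 177 147 117 143 108  79  70  78  81  99  99  98  98  96  96 100
199 149 118 111 113 107  96 105  99  94  75  66  67  74  74 102  97  98  97  97
200 142 107  98 100 102 100 100 100 100  97  95  96  73  64  73  70 100 141 105
201 139 103  99 103 104  99 101 101 100 104 100 100  96  96  71  62  73  82  72
202 146 104  99 106 107 104 104 103 100  98 100  97  94  97  93  95  72  68  66
203 200 170 131 109 103 102 100 100 100 104  98 100  98  93  97  99  94  96  71
204 243 223 199 167 130 102  97 100 100  99  99 101 100  99  97 100 100  97  92
```

Emit:
play_rows:
  deltas:
    - [0, 0, 0, -0.03, 0.065, -0.5, 255]
    - [0, 0, 0, 0, 0, -0.5, 255]
    - [0, 0, 0, 0, 0, -0.2, 255]
    - [0, 0, 0, 0, 0, 0, 255]
    - [0, 0, 0, 0, 0, 0, 255]
    - [0, 0, 0, 0, 0, 0, 255]
    - [0, 0, 0, 0, 0, 0, 255]

```text
time: 23.43
tcp_pos: [0.5674, 0.1785, 0.0428]
tool_rot: [0.958, 2.99, 0.002]
force: [-0.3, 0.1, 0.0]
width: 0.0073
finger_force: 48.9
```

```bash
python3 hv.py -35.5 62 21.5
```

```text
[0.5674 0.1785 0.0428] theta 54.5 0.007305817523238151
tcp radial,lateral mm 67.8 1.9
top pred knob [213.9 229.2] tip [234.7 203.9]
knob 206 221
221 129 132 155 202 197 122  76  70  73  74  72  73  72  72  71  70  74  79  83
222 131 131 150 180 160  88  72  78  81  95  89  74  70  71  68  69  69  74  80
223 124 127 147 156 122 100 125 147 150 153 135  94  69  68  72  69  69  72  74
224 122 119 132 154 180 201 215 209 187 165 144 123  95  85  89  81  76  79  83
225 120 121 125 156 204 227 213 161 129 133 144 160 149 126 117 114 113 112 106
226 123 120 121 143 192 203 139  93  82 100 138 174 169 149 133 128 139 143 122
227 125 121 122 129 149 141  90  67  70  77 111 175 209 204 174 140 152 151 145
228 126 124 122 123 118  99  72  68  76  76  86 119 162 176 160 151 152 154 151
229 128 124 125 125 119  95  76  74  77  82  79  82  97 123 142 150 153 154 153
230 124 123 125 123 124 104  78  75  75  79  77  81  83  85 113 139 153 154 152
231 121 127 125 125 125 116  92  81  80  78  78  76  72  78 104 140 153 152 156
232 124 125 124 125 128 132 133 109  81  76  79  80  76  83 117 149 153 152
[... 3869 characters left out ...]
 215 188 189 189 219 216 132 101 100  97 101 100  98  95  99
210 200 189 194 197 189 193 193 168 179 176 188 135 105 103  99  98  98 128 152
211 197 200 177 152 139 179 199 196 244 223 183 191 138 128 148 207 223 226 227
212 174 154 210 199 244 246 246 246 247 246 230 167 219 228 225 230 230 230 230
213 224 245 246 246 247 247 247 247 247 247 244 188 216 228 228 229 229 230 230
214 244 247 247 247 247 247 245 239 233 198 245 246 181 223 231 230 230 229 230
215 246 247 247 241 239 204 191 195 181 212 207 224 171 214 229 229 230 230 230
216 239 224 201 198 187 211 238 240 241 198 169 219 241 186 236 234 230 230 230
217 183 178 235 242 242 242 243 229 192 171 172 229 245 217 219 229 230 230 231
```

Emit:
play_rows:
  deltas:
    - [0, 0, 0, -0.035, 0, -0.17, 255]
    - [0, 0, 0, 0, 0, -0.17, 255]
    - [0, 0, 0, 0, 0, 0, 255]
    - [0, 0, 0, 0, 0, 0, 255]
    - [0, 0, 0, 0, 0, 0, 255]

```text
time: 23.95
tcp_pos: [0.5644, 0.1784, 0.0274]
tool_rot: [-0.958, -2.991, 0.001]
force: [0.3, -0.3, -0.7]
width: 0.0076
finger_force: 48.9
```

Emit:
play_rows:
  deltas:
    - [0, 0, 0, 0.015, -0.01, 0, 255]
    - [0, 0, 0, 0, 0, 0, 255]
    - [0, 0, 0, 0, 0, 0, 255]
    - [0, 0, 0, 0, 0, 0, 190]
    - [0, 0, 0, 0, 0, 0, 160]
    - [0, 0, 0, 0, 0, 0, 150]
    - [0, 0, 0, 0, 0, 0, 150]

```text
time: 24.53
tcp_pos: [0.5654, 0.178, 0.028]
tool_rot: [0.958, 2.992, 0.0]
force: [-0.5, -0.2, 0.8]
width: 0.035
finger_force: 0.0
```

Emit:
play_rows:
  deltas:
    - [0, 0, 0, 0, 0, 0.5, 140]
    - [0, 0, 0, 0, 0, 0.9, 120]
    - [0, 0, 0, -0.2, 0, 0.9, 120]
    - [0, 0, 0, -0.4, -0.8, 0.2, 120]
    - [0, 0, 0, -0.4, -0.8, 0, 120]
    - [0, 0, 0, -0.4, -0.8, 0, 120]
    - [0, 0, 0, -0.4, -0.8, 0, 120]
    - [0, 0, 0, 0, 0, 0, 120]

```text
time: 25.2
tcp_pos: [0.4901, 0.0459, 0.1274]
tool_rot: [-0.962, -2.989, 0.005]
force: [-0.7, 0.1, 0.4]
width: 0.0451
finger_force: 0.0
```

```bash
cat > dr.py <<'E'
import sys
from h import *
phi=np.radians(float(sys.argv[1]));D=np.array([.511,.2163,0]);u=np.array([np.cos(phi),np.sin(phi),0]);v=np.array([-u[1],u[0],0])
print(arm.state()['tcp_pos'])
for n in('top','scene'):
    c=snap(n);F=c['frame'].astype(int)
    print(n,'rows radius 26..112 step 4; cols lateral +12..-12 step 3 (V at z=.046)')
    for r in range(26,116,4):
        P=[D+u*r/1e3+v*l/1e3+[0,0,.046] for l in range(12,-13,-3)]
        q=proj(c,P).astype(np.float32);g=cv2.remap(c['frame'].max(2),q[:,0].copy()[None],q[:,1].copy()[None],cv2.INTER_LINEAR)[0]
        print(r,' '.join('%3d'%i for i in g))
E
python3 dr.py -35.5
```

```text
[0.49007991 0.04589055 0.12743032]
top rows radius 26..112 step 4; cols lateral +12..-12 step 3 (V at z=.046)
26 154 115 106 106 103  99  98 106 137
30 111 109 109 108 106 105 101 102 113
34 113 112 110 109 107 107 106 103 100
38 117 116 115 113 109 106 110 106 106
42 119 117 116 117 114 112 110 109 105
46 123 120 121 117 119 115 112 110 108
50 124 121 119 120 119 117 117 113 110
54 128 125 122 120 117 117 115 116 116
58 125 125 124 123 122 122 120 117 117
62 128 127 125 126 123 124 122 121 120
66 129 128 128 130 125 125 121 121 120
70 133 128 127 129 128 128 124 126 120
74 131 131 131 131 129 127 128 126 124
78 133 131 133 134 129 128 130 126 127
82 133 135 134 131 130 129 126 127 125
86 137 135 134 136 132 130 131 129 129
90 139 135 135 133 133 133 128 129 131
94 139 137 135 136 136 135 133 128 130
98 140 138 137 137 137 135 135 133 132
102 143 143 141 140 138 139 138 135 133
106 145 142 143 142 139 138 137 136 135
110 146 144 144 142 141 140 137 138 136
114 147 147 142 143 145 142 142 140 138
scene rows radius 26..112 step 4; cols lateral +12..-12 step 3 (V at z=.046)
26  82  79  
[... 188 characters left out ...]
7 165 200 225 225 200 188 192 212
50 217 209 204 214 204 190 184 191 214
54 213 237 232 235 234 221 194 203 244
58 227 235 232 234 235 203 171 231 244
62 220 232 218 230 235 226 170 208 245
66 203 231 233 235 235 221 211 236 245
70 220 230 223 234 235 215 170 225 245
74 203 239 235 236 235 215 177 201 246
78 233 236 235 235 235 199 182 240 246
82 216 234 226 233 235 210 165 208 245
86 193 237 237 236 233 175 178 231 245
90 228 230 221 206 188 161 150 224 245
94 207 233 198 172 163 162 177 217 246
98 221 238 208 170 163 143 156 238 245
102 191 183 156 127 136 157 169 217 245
106  93  88  78  80  87 126 167 232 246
110  80  81  80  79  94 140 231 229 220
114  78  76  77  76  80  83 102 102  92
```

Emit:
play_rows:
  deltas:
    - [0, 0, 0.882, -0.05, -0.747, 0, 120]
    - [0, 0, 0.882, -0.05, -0.747, 0, 120]
    - [0, 0, 0.882, -0.05, -0.747, 0, 120]
    - [0, 0, 0.882, -0.05, -0.747, 0, 120]
    - [0, 0, 0.882, -0.05, -0.747, 0, 120]
    - [0, 0, 0.882, -0.05, -0.747, 0, 120]
    - [0, 0, 0.882, -0.05, -0.747, 0, 120]
    - [0, 0, 0.882, -0.05, -0.747, 0, 120]
    - [0, 0, 0.882, -0.05, -0.747, 0, 120]
    - [0, 0, 0.882, -0.05, -0.747, 0, 120]
    - [0, 0, 0, 0, 0, -0.9, 120]
    - [0, 0, 0, 0, 0, -0.9, 120]
    - [0, 0, 0, 0, 0, 0, 120]
    - [0, 0, 0, 0, 0, 0, 120]
    - [0, 0, 0, 0, 0, 0, 120]
    - [0, 0, 0, 0, 0, 0, 120]

```text
time: 26.63
tcp_pos: [0.4756, -0.2492, 0.0582]
tool_rot: [-0.237, 3.129, -0.003]
force: [0.2, -0.0, -0.5]
width: 0.0451
finger_force: 0.0
```

```bash
python3 dr.py -35.5 | sed -n 1,26p; python3 -c "
from h import *
print(arm.state()['tcp_pos'],arm.state()['tool_rot'])"
```

```text
[ 0.47563482 -0.24918156  0.05817836]
top rows radius 26..112 step 4; cols lateral +12..-12 step 3 (V at z=.046)
26 188 164 142 129 134 142 165 167 167
30 235 219 180 177 175 151 143 161 219
34 227 182 160 155 120  99  98 117 199
38 225 186 160 153 114  97  97 122 203
42 219 187 160 159 123 101  98 124 217
46 213 175 163 162 160 151 138 156 213
50 212 209 188 167 165 160 151 155 213
54 217 214 199 166 163 159 139 147 216
58 224 204 191 162 164 160 139 142 225
62 224 204 189 166 163 160 137 147 231
66 230 219 193 166 165 160 133 139 232
70 227 212 184 162 163 158 135 155 233
74 231 207 184 163 164 159 139 156 236
78 231 214 190 165 161 159 137 147 234
82 228 213 192 165 163 158 135 160 237
86 233 214 185 163 162 158 135 155 238
90 237 212 185 164 161 160 137 148 242
94 226 215 183 162 160 160 138 155 240
98 225 208 185 160 160 158 141 157 240
102 231 199 176 158 160 161 148 170 242
106 235 207 171 162 165 166 164 176 242
110 247 230 209 218 229 239 244 243 252
114 228 233 224 232 243 243 240 225 207
scene rows radius 26..112 step 4; cols lateral +12..-12 step 3 (V at z=.046)
[ 0.47542667 -0.24933402  0.05826738] [-0.23639759  3.12904827 -0.00384774]
```

Dark pixels at radius 34–46 mm inside the opening, with nothing lying on the cover, show that the long screw dropped in. Next is the short screw.

Emit:
play_rows:
  deltas:
    - [0, 0, 0, -0.13, -0.09, -0.5, 120]
    - [0, 0, 0, 0, 0, -0.5, 120]
    - [0, 0, 0, 0, 0, -0.3, 120]
    - [0, 0, 0, 0, 0, -0.3, 120]
    - [0, 0, 0, 0, 0, 0, 120]
    - [0, 0, 0, 0, 0, 0, 120]
    - [0, 0, 0, 0, 0, 0, 120]

```text
time: 27.32
tcp_pos: [0.4689, -0.2528, -0.0074]
tool_rot: [-0.235, 3.132, -0.001]
force: [0.6, -0.6, 0.9]
width: 0.045
finger_force: 0.0
```

Close and lift.

Emit:
play_rows:
  deltas:
    - [0, 0, 0, 0.01, 0, 0, 255]
    - [0, 0, 0, 0, 0, 0, 255]
    - [0, 0, 0, 0, 0, 0, 255]
    - [0, 0, 0, 0, 0, 0, 255]
    - [0, 0, 0, 0, 0, 0, 255]
    - [0, 0, 0, 0, 0, 0.5, 255]
    - [0, 0, 0, 0, 0, 0.8, 255]
    - [0, 0, 0, 0, 0, 0.8, 255]
    - [0, 0, 0, 0, 0, 0.6, 255]
    - [0, 0, 0, 0, 0, 0, 255]
    - [0, 0, 0, 0, 0, 0, 255]
    - [0, 0, 0, 0, 0, 0, 255]
  newtons: 60

```text
time: 28.32
tcp_pos: [0.4677, -0.2519, 0.0989]
tool_rot: [0.235, -3.132, -0.001]
force: [0.2, 0.3, -1.6]
width: 0.0163
finger_force: 58.9
```

Run:
```python
from h import *
s=arm.state();t=s['tcp_pos'];print(t,s['width'])
a=np.radians(8.5);u=np.array([np.cos(a),np.sin(a),0]);g=t+[0,0,.039]
for n in('top','scene'):
    c=snap(n);F=c['frame'].astype(int);k,ti,m=proj(c,[g,g+u*.051,g+u*.03]);print(n,'knob',k.round(1),'tip',ti.round(1))
    x,y=(ti if n=='top' else k).round().astype(int)
    for r in range(y-8,y+(16 if n=='top' else 9)): print(r,' '.join('%3d'%i for i in F[r,x-11:x+12].max(1)),x-11)
```

```text
[ 0.46766584 -0.25190538  0.09888985] 0.016267771403170553
top knob [432.8 267.6] tip [428.6 242. ]
234 241 235 243 253 254 252 251 252 252 251 250 248 248 248 248 246 244 246 247 240 216 161 157 418
235 176 174 222 250 252 251 250 252 252 251 250 248 246 248 249 246 244 245 246 241 201 150 161 418
236 133 140 199 246 250 250 250 252 252 251 251 248 247 248 248 247 245 245 246 240 190 146 168 418
237 143 133 186 238 249 250 250 251 252 251 251 250 249 247 248 247 245 244 246 236 149 145 168 418
238 150 142 167 228 248 250 250 251 252 251 251 251 249 248 248 247 246 244 245 235 132 146 159 418
239 154 144 157 217 247 250 250 251 252 252 251 251 250 248 248 247 246 244 244 232 127 151 147 418
240 162 154 153 213 248 250 249 250 252 251 251 252 250 247 247 248 247 245 243 227 124 148 130 418
241 185 169 147 203 247 249 249 250 250 250 250 250 247 247 247 248 246 240 230 170  96 113  98 418
242 200 182 147 189 243 249 249 247 239 227 219 234 240 242 247 247 236 183 130  96  95  88  81 418
243 201 190 159 175 232 248 250 243 205 166 184 220 232 240 244 235 177  87  60  92 126  98  81 418

[... 2442 characters left out ...]

293  87  78  87 139 133  68  45  45  45  44  41  46  47  45  74 131 141 129  57  53  58  97 192 366
294  68  70  96 141 133  52  48  45  43  41  47  45  47  50  86 130 141 136  60  58  62 127 221 366
295  66  69 103 139 133  55  54  70  87  54  46  44  44  56  86 131 135 104  61  53  82 174 238 366
296  64  67  82 105 105  53  66 113 199 129 112  94  95  80 106 132 132  68  55  57 127 222 239 366
297  66  68  68  67  65  65  88 189 230 235 233 213 211 140 109 135 145  69  55  80 171 238 238 366
298  67  66  63  65  69  68 124 231 232 235 236 240 237  91 115 138 149  99  84 132 220 237 237 366
299  66  68  66  66  67  84 179 230 233 235 237 239 222  94 127 144 173 177 155 204 236 238 237 366
```

Emit:
play_rows:
  deltas:
    - [0, 0, -0.1, 0.318, 0.773, 0, 255]
    - [0, 0, -0.1, 0.318, 0.773, 0, 255]
    - [0, 0, -0.1, 0.318, 0.773, 0, 255]
    - [0, 0, -0.1, 0.318, 0.773, 0, 255]
    - [0, 0, -0.1, 0.318, 0.773, 0, 255]
    - [0, 0, -0.1, 0.318, 0.773, 0, 255]
    - [0, 0, -0.1, 0.318, 0.773, 0, 255]
    - [0, 0, 0, 0, 0, -0.9, 255]
    - [0, 0, 0, 0, 0, -0.9, 255]
    - [0, 0, 0, 0, 0, 0, 255]
    - [0, 0, 0, 0, 0, 0, 255]
    - [0, 0, 0, 0, 0, 0, 255]
    - [0, 0, 0, 0, 0, 0, 255]

```text
time: 29.5
tcp_pos: [0.559, -0.0366, 0.0296]
tool_rot: [-0.138, 3.136, -0.001]
force: [0.5, 0.1, -0.1]
width: 0.0162
finger_force: 59.0
```

Emit:
play_rows:
  deltas:
    - [0, 0, 0, -0.04, 0.025, -0.4, 255]
    - [0, 0, 0, 0, 0, -0.3, 255]
    - [0, 0, 0, 0, 0, 0, 255]
    - [0, 0, 0, 0, 0, 0, 255]
    - [0, 0, 0, 0, 0, 0, 255]
    - [0, 0, 0, 0, 0, 0, 255]

```text
time: 30.0
tcp_pos: [0.5568, -0.0352, 0.0008]
tool_rot: [-0.139, 3.137, -0.0]
force: [-0.7, -1.0, -0.8]
width: 0.0164
finger_force: 59.0
```

Emit:
play_rows:
  deltas:
    - [0, 0, 0, 0, 0, -0.1, 255]
    - [0, 0, 0, 0, 0, -0.06, 255]
    - [0, 0, 0, 0, 0, 0, 255]
    - [0, 0, 0, 0, 0, 0, 255]

```text
time: 30.33
tcp_pos: [0.5562, -0.0351, -0.0065]
tool_rot: [-0.139, 3.138, -0.0]
force: [0.7, -1.4, -0.7]
width: 0.0163
finger_force: 59.0
```

Emit:
play_rows:
  deltas:
    - [0, 0, 0, 0, 0, -0.05, 255]
    - [0, 0, 0, 0, 0, 0, 255]
    - [0, 0, 0, 0, 0, 0, 255]

```text
time: 30.58
tcp_pos: [0.5565, -0.0353, -0.0075]
tool_rot: [-0.14, 3.138, -0.001]
force: [-3.1, -1.7, 6.7]
width: 0.0164
finger_force: 59.8
```

Emit:
play_rows:
  deltas:
    - [0, 0, 0, 0, 0, -0.03, 255]
    - [0, 0, 0, 0, 0, 0, 255]
    - [0, 0, 0, 0, 0, 0, 255]

```text
time: 30.83
tcp_pos: [0.5565, -0.0353, -0.0079]
tool_rot: [-0.14, 3.138, -0.001]
force: [-4.5, -1.2, 11.7]
width: 0.016
finger_force: 60.3
```

Seated contact. Release and move aside to look.

Emit:
play_rows:
  deltas:
    - [0, 0, 0, 0, 0, 0.03, 255]
    - [0, 0, 0, 0, 0, 0, 255]
    - [0, 0, 0, 0, 0, 0, 200]
    - [0, 0, 0, 0, 0, 0, 150]
    - [0, 0, 0, 0, 0, 0, 110]
    - [0, 0, 0, 0, 0, 0, 110]
    - [0, 0, 0, 0, 0, 0.6, 110]
    - [0, 0, 0, 0, 0, 0.9, 110]
    - [0, 0, 0, -0.3, 0, 0.9, 110]
    - [0, 0, 0, -0.3, 0.9, 0.5, 110]
    - [0, 0, 0, -0.4, 0.9, 0, 110]
    - [0, 0, 0, -0.3, 0.9, 0, 110]
    - [0, 0, 0, 0, 0.9, 0, 110]
    - [0, 0, 0, 0, 0.9, 0, 110]
    - [0, 0, 0, 0, 0.5, 0, 110]
    - [0, 0, 0, 0, 0, 0, 110]
    - [0, 0, 0, 0, 0, 0, 110]

```text
time: 32.25
tcp_pos: [0.5038, 0.165, 0.1064]
tool_rot: [0.144, -3.138, 0.001]
force: [0.1, -1.0, -0.6]
width: 0.0483
finger_force: 0.0
```

Run:
```python
from h import *
s=arm.state();print(s['tcp_pos'],s['tool_rot'])
c=snap('top');F=c['frame'].astype(int)
for y in range(198,236): print(y,' '.join('%3d'%v for v in F[y,316:332].max(1)),' r',[316+int(i) for i in np.nonzero(F[y,316:332,0]-F[y,316:332,1]>50)[0]])
c=snap('scene');F=c['frame'].astype(int)
for y in range(238,264): print(y,' '.join('%3d'%v for v in F[y,304:328].max(1)),' r',[304+int(i) for i in np.nonzero(F[y,304:328,0]-F[y,304:328,1]>50)[0]])
```

```text
[0.50378129 0.16497951 0.10640161] [ 1.43867431e-01 -3.13753497e+00  6.65919928e-04]
198 146 153 168 170 173 180 193 212 221 239 248 247 248 246 246 247  r []
199 249 248 249 249 249 249 250 250 250 251 252 252 252 251 247 226  r []
200 253 253 253 253 252 253 253 253 253 252 252 253 252 247 219 159  r []
201 253 253 253 253 253 253 253 253 252 252 252 252 252 247 217 181  r []
202 253 253 253 253 252 252 252 252 252 252 252 252 252 251 249 249  r []
203 253 253 253 252 251 251 251 251 250 250 252 253 252 252 252 252  r []
204 253 253 253 253 249 237 232 229 235 248 251 252 252 252 252 253  r [320, 321, 322, 323]
205 252 252 252 251 248 231 178 182 223 247 251 252 252 252 252 253  r []
206 235 234 238 244 248 235 168 182 220 246 252 252 252 252 252 252  r []
207 220 221 222 233 246 240 181 188 211 237 250 252 253 252 252 252  r []
208 219 222 215 216 229 223 198 210 215 222 242 248 252 252 252 253  r []
209 219 220 205 177 171 183 207 228 216 199 234 242 248 251 252 252  r []
210 216 219 208 168 136 149 180 193 181 182 228 240 242 248 252 252  r []
211 219 219 206 171 149 148 164 170
[... 3899 characters left out ...]
67  71 141 244 245 245 232 228 229 228 231 229 244 245 245  r []
258 206 158  75  53  54  56  63  72  69  68  77 134 235 245 232 231 229 229 230 229 228 245 244 245  r []
259 189 202 132  58  55  52  52  61  65  66  60 115 236 245 245 231 228 231 231 228 245 244 245 245  r []
260 125 156 141  59  54  55  55  54  59  67  68 165 236 245 230 229 230 230 229 244 245 244 245 244  r []
261  73  70  83  77  51  53  53  54  54  59  83 214 234 231 231 230 230 229 244 245 245 245 245 246  r []
262  91  93  83  74  54  52  54  53  56  66 189 221 229 230 230 231 230 244 228 230 245 245 245 214  r []
263  92  97  95  95  94  62  66  58  76 172 198 223 232 229 230 230 206 232 126 124 245 245 246 115  r []
```

The short screw is seated and ends short: its tip is at top row ~209 and the red line shows at row 204. The knob sits about 3–4 mm off the notch face, so I'll regrip it and slide it up against the notch.

Emit:
play_rows:
  deltas:
    - [0, 0, 0, 0, -0.9, 0, 110]
    - [0, 0, 0, 0.25, -0.9, 0, 110]
    - [0, 0, 0, 0.25, -0.9, 0, 110]
    - [0, 0, 0, 0.25, -0.9, 0, 110]
    - [0, 0, 0, 0.25, -0.9, 0, 110]
    - [0, 0, 0, 0.3, -0.5, 0, 110]
    - [0, 0, 0, 0, 0, -0.9, 110]
    - [0, 0, 0, 0, 0, -0.9, 110]
    - [0, 0, 0, 0, 0, 0, 110]
    - [0, 0, 0, 0, 0, 0, 110]
    - [0, 0, 0, 0, 0, 0, 110]

```text
time: 33.27
tcp_pos: [0.5565, -0.0367, 0.0357]
tool_rot: [-0.138, 3.138, -0.0]
force: [-0.7, 0.5, 0.3]
width: 0.0487
finger_force: 0.0
```

Emit:
play_rows:
  deltas:
    - [0, 0, 0, 0, 0.03, -0.5, 110]
    - [0, 0, 0, 0, 0, -0.5, 110]
    - [0, 0, 0, 0, 0, 0, 110]
    - [0, 0, 0, 0, 0, 0, 110]
    - [0, 0, 0, 0, 0, 0, 110]
    - [0, 0, 0, 0, 0, 0, 255]
    - [0, 0, 0, 0, 0, 0, 255]
    - [0, 0, 0, 0, 0, 0, 255]
    - [0, 0, 0, 0, 0, 0, 255]
    - [0, 0, 0, 0, 0, 0, 255]
  newtons: 40

```text
time: 34.1
tcp_pos: [0.5575, -0.0349, -0.0039]
tool_rot: [-0.139, 3.136, -0.001]
force: [-0.3, -0.8, 6.5]
width: 0.0168
finger_force: 39.1
```

Emit:
play_rows:
  deltas:
    - [0, 0, 0, 0.04, 0.004, 0, 255]
    - [0, 0, 0, 0.04, 0.004, 0, 255]
    - [0, 0, 0, 0, 0, 0, 255]
    - [0, 0, 0, 0, 0, 0, 255]

```text
time: 34.43
tcp_pos: [0.5576, -0.0349, -0.0044]
tool_rot: [0.14, -3.134, 0.001]
force: [-6.4, -1.3, 11.8]
width: 0.0167
finger_force: 39.7
```

Emit:
play_rows:
  deltas:
    - [0, 0, 0, 0.04, 0.004, 0.03, 255]
    - [0, 0, 0, 0.04, 0.004, 0, 255]
    - [0, 0, 0, 0, 0, 0, 255]
    - [0, 0, 0, 0, 0, 0, 255]
    - [0, 0, 0, 0, 0, 0, 255]

```text
time: 34.85
tcp_pos: [0.5601, -0.0347, -0.004]
tool_rot: [0.14, -3.133, 0.001]
force: [-7.0, -1.6, 8.6]
width: 0.0168
finger_force: 39.4
```

Emit:
play_rows:
  deltas:
    - [0, 0, 0, 0, 0, 0, 200]
    - [0, 0, 0, 0, 0, 0, 150]
    - [0, 0, 0, 0, 0, 0, 110]
    - [0, 0, 0, 0, 0, 0, 110]
    - [0, 0, 0, 0, 0, 0.6, 110]
    - [0, 0, 0, 0, 0, 0.8, 110]
    - [0, 0, 0, 0.4, 0.03, 0, 110]
    - [0, 0, 0, 0.32, 0.02, 0, 110]
    - [0, 0, 0, 0, 0, 0, 110]
    - [0, 0, 0, 0, 0, 0, 110]
    - [0, 0, 0, 0, 0, 0, 110]

```text
time: 35.77
tcp_pos: [0.5903, -0.032, 0.0511]
tool_rot: [0.14, -3.136, -0.0]
force: [-0.7, 0.3, -0.2]
width: 0.0486
finger_force: 0.0
```

Run:
```python
from h import *
s=arm.state();print(s['tcp_pos'],s['tool_rot'])
c=snap('scene');F=c['frame'].astype(int)
for y in range(240,264): print(y,' '.join('%3d'%v for v in F[y,304:328].max(1)),' r',[304+int(i) for i in np.nonzero(F[y,304:328,0]-F[y,304:328,1]>50)[0]])
```

```text
[ 0.59025846 -0.03197234  0.05112066] [ 1.39506616e-01 -3.13629326e+00 -4.80731990e-04]
240  92  93  89  92  94  96  96  98  95  92  91  91  93  90  89  92  93  92  94  92  79 128 153 174  r []
241  90  93  94  97 102  97  95  96  98  94  94  93  91  91  94 100  97  94  92  88  71 111 151 176  r []
242  89  88  95  95  94  94  96  93  96  93  91 222 215 111  92 222 137  93  93  90  89  91  94  89  r []
243  92  94  93  95  94  95  97  97  95  72 192 189 117 196 238 241 196 178 206 104  89  90  90  89  r [320, 321, 322]
244  91  92  97  96  96  96  95  99  73 116 243 188 109 157 173 135 206 200 180 173 200 122  88  84  r [322, 323]
245  92  74  71  76  97  98  93  76  89 245 243 243 243 193  98 122 135 202 173 225 244 148  87  89  r []
246  72  73  73  72  75  74  75  74 159 243 243 242 243 125 131 159 142 121 180 232 234 239 246 220  r []
247  70  71  71  71  73  72  73 124 198 199 196 199 169 110 153 179 129 153 185 235 218 239 243 243  r []
248  74  71  74  72  69  76  92 202 197 198 197 198 128 116 176 116 154 138 196 235 215 238 242 242  r []
249  73  77  72  72  71  70 202 200 1
[... 852 characters left out ...]
60  60  66 241 243 243 225 223 224 223 225 223 242 242 243  r []
258 197 151  92  54  50  46  53  54  69  62  76  61 199 244 226 225 223 224 226 224 221 243 243 243  r []
259 183 197 201 106  50  49  51  48  56  52  58  65 230 243 243 226 223 224 225 222 243 242 243 243  r []
260 121 151 164 116  50  49  48  50  45  55  58 125 230 243 225 223 223 224 223 242 242 243 242 242  r []
261  68  65  78 123 100  52  49  46  49  52  83 204 229 226 225 222 224 223 242 243 242 243 243 245  r []
262  85  89  79  67  68  95  72  71  55 103 179 214 224 224 223 225 224 242 222 224 243 243 243 206  r []
263  90  90  90  95  92  66  71  78 126 163 190 218 224 224 225 224 197 228 121 121 243 242 245 111  r []
```

Emit:
play_rows:
  deltas:
    - [0, 0, 0, -0.02, -0.015, -0.5, 110]
    - [0, 0, 0, 0, 0, -0.5, 110]
    - [0, 0, 0, 0, 0, -0.3, 110]
    - [0, 0, 0, 0, 0, 0, 110]
    - [0, 0, 0, 0, 0, 0, 110]
    - [0, 0, 0, 0, 0, 0, 110]

```text
time: 36.32
tcp_pos: [0.591, -0.0328, 0.0005]
tool_rot: [-0.139, 3.138, -0.0]
force: [-0.6, 0.1, 0.6]
width: 0.0485
finger_force: 0.0
```

The dial has to be turned to yellow first: lift clear and go to the hub.

Emit:
play_rows:
  deltas:
    - [0, 0, 0, 0, 0, 0.8, 110]
    - [0, 0, 0, 0, 0, 1, 110]
    - [0, 0, 0, 0, 0, 0.9, 110]
    - [0, 0, -0.9, -0.22, 0.692, 0.3, 110]
    - [0, 0, -0.9, -0.22, 0.692, 0, 110]
    - [0, 0, -0.9, -0.22, 0.692, 0, 110]
    - [0, 0, -0.9, -0.22, 0.692, 0, 110]
    - [0, 0, -0.9, -0.22, 0.692, 0, 110]
    - [0, 0, -0.9, -0.22, 0.692, 0, 110]
    - [0, 0, -0.9, -0.22, 0.692, 0, 110]
    - [0, 0, -0.9, -0.22, 0.692, 0, 110]
    - [0, 0, -0.92, -0.22, 0.692, 0, 110]
    - [0, 0, 0, 0, 0, 0, 110]
    - [0, 0, 0, 0, 0, 0, 110]
    - [0, 0, 0, 0, 0, 0, 110]

```text
time: 37.57
tcp_pos: [0.5121, 0.2164, 0.1211]
tool_rot: [0.955, 2.991, 0.001]
force: [-0.0, -0.3, 0.5]
width: 0.0485
finger_force: 0.0
```

Emit:
play_rows:
  deltas:
    - [0, 0, 0, 0, 0, -0.6, 120]
    - [0, 0, 0, 0, 0, -0.6, 120]
    - [0, 0, 0, -0.02, 0, -0.43, 120]
    - [0, 0, 0, 0, 0, 0, 120]
    - [0, 0, 0, 0, 0, 0, 120]
    - [0, 0, 0, 0, 0, 0, 255]
    - [0, 0, 0, 0, 0, 0, 255]
    - [0, 0, 0, 0, 0, 0, 255]
    - [0, 0, 0, 0, 0, 0, 255]
    - [0, 0, 0, 0, 0, 0, 255]
  newtons: 30

```text
time: 38.4
tcp_pos: [0.5122, 0.2163, 0.0568]
tool_rot: [0.957, 2.989, 0.002]
force: [-0.7, -3.1, 6.1]
width: 0.0129
finger_force: 31.3
```

Emit:
play_rows:
  deltas:
    - [0, 0, 0.95, 0, 0, 0, 255]
    - [0, 0, 0.95, 0, 0, 0, 255]
    - [0, 0, 0.95, 0, 0, 0, 255]
    - [0, 0, 0.95, 0, 0, 0, 255]
    - [0, 0, 0.95, 0, 0, 0, 255]
    - [0, 0, 0.95, 0, 0, 0, 255]
    - [0, 0, 0.95, 0, 0, 0, 255]
    - [0, 0, 0.95, 0, 0, 0, 255]
    - [0, 0, 0.95, 0, 0, 0, 255]
    - [0, 0, 0.95, 0, 0, 0, 255]
    - [0, 0, 0.95, 0, 0, 0, 255]
    - [0, 0, 0.95, 0, 0, 0, 255]
    - [0, 0, 0.95, 0, 0, 0, 255]
    - [0, 0, 0.95, 0, 0, 0, 255]
    - [0, 0, 0.95, 0, 0, 0, 255]
    - [0, 0, 0.95, 0, 0, 0, 255]
    - [0, 0, 0, 0, 0, 0, 255]
    - [0, 0, 0, 0, 0, 0, 255]
    - [0, 0, 0, 0, 0, 0, 255]

```text
time: 39.98
tcp_pos: [0.5121, 0.217, 0.0568]
tool_rot: [-1.086, 2.944, 0.0]
force: [-1.2, -0.9, 7.0]
width: 0.013
finger_force: 31.2
```

Emit:
play_rows:
  deltas:
    - [0, 0, 0, 0, 0, 0, 180]
    - [0, 0, 0, 0, 0, 0, 110]
    - [0, 0, 0, 0, 0, 0, 110]
    - [0, 0, 0, 0, 0, 0, 110]
    - [0, 0, 0, 0, 0, 0.7, 110]
    - [0, 0, 0, 0, 0, 0.9, 110]
    - [0, 0, -0.787, 0.214, -0.692, 0, 110]
    - [0, 0, -0.787, 0.214, -0.692, 0, 110]
    - [0, 0, -0.787, 0.214, -0.692, 0, 110]
    - [0, 0, -0.787, 0.214, -0.692, 0, 110]
    - [0, 0, -0.787, 0.214, -0.692, 0, 110]
    - [0, 0, -0.787, 0.214, -0.692, 0, 110]
    - [0, 0, -0.787, 0.214, -0.692, 0, 110]
    - [0, 0, -0.787, 0.214, -0.692, 0, 110]
    - [0, 0, -0.787, 0.214, -0.692, 0, 110]
    - [0, 0, 0, 0, 0, -0.9, 110]
    - [0, 0, 0, 0, 0, -0.8, 110]
    - [0, 0, 0, 0, 0, 0, 110]
    - [0, 0, 0, 0, 0, 0, 110]
    - [0, 0, 0, 0, 0, 0, 110]

```text
time: 41.65
tcp_pos: [0.5883, -0.0325, 0.0517]
tool_rot: [-0.14, 3.138, -0.0]
force: [0.7, -0.4, 0.6]
width: 0.0487
finger_force: 0.0
```

Run:
```python
from h import *
slot(40.5,14); s=arm.state();print(s['tcp_pos'],s['tool_rot'])
```

```text
top slot 0.06 33 [28.3 48.4 41.7 54.3]
top slot 0.075 31 [30.8 47.2 41.1 50.6]
top slot 0.09 54 [32.9 41.3 41.  49.2]
yellow 200 40.939964045908525
yellow 245 40.80709226213032
blue 157 -33.2261133393229
scene slot 0.06 37 [26.6 39.3 40.1 54.2]
scene slot 0.075 47 [26.7 39.3 39.7 54.3]
scene slot 0.09 62 [26.7 41.  40.6 54. ]
yellow 67 40.696824159812316
blue 88 -32.326045035533944
[ 0.5896618  -0.0325096   0.05324141] [-1.39953472e-01  3.13464150e+00 -8.68327503e-04]
```

Emit:
play_rows:
  deltas:
    - [0, 0, 0, -0.01, 0, -0.5, 110]
    - [0, 0, 0, 0, 0, -0.5, 110]
    - [0, 0, 0, 0, 0, -0.33, 110]
    - [0, 0, 0, 0, 0, 0, 110]
    - [0, 0, 0, 0, 0, 0, 110]
    - [0, 0, 0, 0, 0, 0, 110]

```text
time: 42.25
tcp_pos: [0.5885, -0.0327, -0.001]
tool_rot: [-0.139, 3.136, -0.0]
force: [-0.3, -0.3, -0.2]
width: 0.0484
finger_force: 0.0
```

Emit:
play_rows:
  deltas:
    - [0, 0, 0, 0, 0, 0, 255]
    - [0, 0, 0, 0, 0, 0, 255]
    - [0, 0, 0, 0, 0, 0, 255]
    - [0, 0, 0, 0, 0, 0, 255]
    - [0, 0, 0, 0, 0, 0, 255]
    - [0, 0, 0, 0, 0, 0.4, 255]
    - [0, 0, 0, 0, 0, 0.8, 255]
    - [0, 0, 0, 0, 0, 0.8, 255]
    - [0, 0, 0.718, -0.066, 0.733, 0.3, 255]
    - [0, 0, 0.718, -0.066, 0.733, 0, 255]
    - [0, 0, 0.718, -0.066, 0.733, 0, 255]
    - [0, 0, 0.718, -0.066, 0.733, 0, 255]
    - [0, 0, 0.718, -0.066, 0.733, 0, 255]
    - [0, 0, 0.718, -0.066, 0.733, 0, 255]
    - [0, 0, 0.718, -0.066, 0.733, 0, 255]
    - [0, 0, 0.718, -0.066, 0.733, 0, 255]
    - [0, 0, 0.718, -0.066, 0.733, 0, 255]
    - [0, 0, 0.718, -0.066, 0.733, 0, 255]
    - [0, 0, 0, 0, 0, 0, 255]
    - [0, 0, 0, 0, 0, 0, 255]
  newtons: 50

```text
time: 43.92
tcp_pos: [0.5605, 0.2616, 0.0893]
tool_rot: [1.103, -2.941, 0.001]
force: [0.4, -0.5, -0.0]
width: 0.0078
finger_force: 49.0
```

Emit:
play_rows:
  deltas:
    - [0, 0, 0, 0, 0, -0.5, 255]
    - [0, 0, 0, 0, 0, -0.6, 255]
    - [0, 0, 0, 0, 0, 0, 255]
    - [0, 0, 0, 0, 0, 0, 255]
    - [0, 0, 0, 0, 0, 0, 255]
    - [0, 0, 0, 0, 0, 0, 255]

```text
time: 44.42
tcp_pos: [0.562, 0.2601, 0.0471]
tool_rot: [-1.097, 2.942, -0.0]
force: [-0.6, 0.3, 0.4]
width: 0.0078
finger_force: 49.0
```

```bash
python3 hv.py 41 44 22
```

```text
[0.562  0.2601 0.0471] theta 130.9 0.007786754969060024
tcp radial,lateral mm 67.3 -0.4
top pred knob [191.3 230. ] tip [177.  211.8]
knob 183 222
222  94 114 134 135 138 136 161 197 222 229 216 192 225 248 254 254 254 254 254
223  91 106 138 164 179 180 183 213 233 237 233 212 189 226 250 253 252 253 254
224 124 104 118 158 204 223 224 218 225 234 233 230 197 179 220 234 236 245 251
225 169 144 121 148 199 226 229 209 182 175 181 182 182 166 160 188 207 227 242
226 190 178 160 145 170 207 212 174 123 108 107 115 142 157 147 153 183 209 224
227 240 213 178 148 137 147 136 115  92  94  91  92 101 135 173 203 207 199 208
228 254 250 230 181 130 111  97  94  94  90  89  86  95 108 165 220 232 226 208
229 254 254 249 214 142  94  86  88  88  93  89  88  90  95 128 202 236 236 227
230 254 254 254 240 144  91  90  88  89  92  90  93  90  90 119 197 236 238 237
231 252 254 254 247 171  94  86  88  88  90  94  93  87 100 136 209 236 239 237
232 241 246 251 250 207 104  86  87  90  89  89  93  94 111 181 230 237 238 229
233 234 236 236 221 159 103  84  82  87  87  90  90 109 133 151 189 225 2
[... 3871 characters left out ...]
 201 178  80  83 102 134 176 183 118  87 118 223 247 247 239
198 101  90  76 104 186 186  95  83 101 120 160 185 129  87 109 224 246 242 217
199 103  95  75  92 158 190 117  87 116 118 161 190 142  86 106 207 240 233 229
200 131 166  75  91 152 193 124 103 145 117 146 198 167  89 105 212 245 246 246
201 201 229  77  85 138 193 145 106 143 122 140 203 176  91 107 218 247 247 247
202 221 228 124  82 126 200 174 103 128 133 145 188 180 111 155 235 246 247 247
203 220 220 197 163 170 203 182 114 177 211 192 168 189 149 202 245 247 247 247
204 221 222 220 226 243 218 142 106 127 154 152 157 183 143 186 243 247 247 247
205 223 222 222 234 246 201  91  83  73  79  90 110 128 120 174 241 247 247 247
```

Emit:
play_rows:
  deltas:
    - [0, 0, 0, 0.02, 0.02, -0.24, 255]
    - [0, 0, 0, 0, 0, -0.22, 255]
    - [0, 0, 0, 0, 0, 0, 255]
    - [0, 0, 0, 0, 0, 0, 255]
    - [0, 0, 0, 0, 0, 0, 255]
    - [0, 0, 0, 0, 0, 0, 255]

```text
time: 45.02
tcp_pos: [0.5618, 0.2614, 0.0273]
tool_rot: [-1.1, 2.943, 0.0]
force: [-0.3, -0.9, -1.4]
width: 0.0076
finger_force: 49.0
```

Emit:
play_rows:
  deltas:
    - [0, 0, 0, 0, 0, 0, 190]
    - [0, 0, 0, 0, 0, 0, 160]
    - [0, 0, 0, 0, 0, 0, 150]
    - [0, 0, 0, 0, 0, 0, 150]
    - [0, 0, 0, 0, 0, 0.5, 140]
    - [0, 0, 0, 0, 0, 0.9, 120]
    - [0, 0, 0, 0, 0, 1, 120]
    - [0, 0, 0, 0, -0.9, 0.3, 120]
    - [0, 0, 0, -0.2, -0.9, 0, 120]
    - [0, 0, 0, -0.3, -0.9, 0, 120]
    - [0, 0, 0, -0.3, -0.9, 0, 120]
    - [0, 0, 0, -0.3, -0.9, 0, 120]
    - [0, 0, 0, -0.3, -0.9, 0, 120]
    - [0, 0, 0, 0, -0.9, 0, 120]
    - [0, 0, 0, 0, -0.9, 0, 120]
    - [0, 0, 0, 0, -0.9, 0, 120]
    - [0, 0, 0, 0, -0.9, 0, 120]
    - [0, 0, 0, 0, -0.9, 0, 120]
    - [0, 0, 0, 0, 0, 0, 120]
    - [0, 0, 0, 0, 0, 0, 120]

```text
time: 46.68
tcp_pos: [0.5078, -0.1287, 0.1353]
tool_rot: [1.076, -2.944, 0.017]
force: [-0.6, 0.0, 0.0]
width: 0.0454
finger_force: 0.0
```

```bash
python3 dr.py 41
python3 - <<'E'
from h import *
slot(41,14)
a=cv2.imread('pics/top1.png')[:,:,::-1].astype(int);b=snap('top')['frame'].astype(int);d=abs(a-b).max(2)
for n,(x,y,w,h) in dict(bottle=(372,160,24,30),flask=(440,145,35,38),beaker=(318,295,34,36)).items(): print(n,d[y:y+h,x:x+w].mean(),(d[y:y+h,x:x+w]>60).sum())
a=cv2.imread('pics/scene1.png')[:,:,::-1].astype(int);b=snap('scene')['frame'].astype(int);d=abs(a-b).max(2)
for n,(x,y,w,h) in dict(bottle=(372,220,22,44),flask=(435,240,30,45),beaker=(262,288,34,42)).items(): print(n,d[y:y+h,x:x+w].mean(),(d[y:y+h,x:x+w]>60).sum())
E
```

```text
[ 0.50783189 -0.12870211  0.13530313]
top rows radius 26..112 step 4; cols lateral +12..-12 step 3 (V at z=.046)
26 104 143 207 163 107 106 111 113 111
30 112 139 207 167 109 106 108 109 129
34 143 141 207 176 111 106 105 108 161
38 167 155 181 144 107 106 114 143 217
42 201 207 196 171 152 159 159 215 239
46 217 220 212 192 180 177 173 229 230
50 208 207 211 187 158 156 154 186 195
54 206 211 216 184 150 152 152 182 215
58 208 202 210 182 148 146 163 203 233
62 220 196 209 175 143 147 148 183 236
66 220 214 215 181 148 151 155 188 241
70 219 209 212 184 152 157 156 182 239
74 228 202 212 185 146 148 141 176 238
78 230 209 216 201 168 170 161 187 244
82 230 216 213 207 199 199 201 201 243
86 238 209 209 210 210 209 207 197 239
90 234 203 213 210 208 209 208 197 247
94 223 206 211 208 209 208 206 192 244
98 230 192 175 178 183 181 172 181 241
102 235 179 131 123 124 123 122 150 245
106 233 211 196 182 185 183 180 190 246
110 249 249 245 247 250 252 253 251 253
114 242 246 248 246 251 252 251 249 249
scene rows radius 26..112 step 4; cols lateral +12..-12 step 3 (V at z=.046)
26  71  6
[... 773 characters left out ...]
06 226 182 186 179 183 178 158 164 217
110 223 193 220 223 225 222 213 206 219
114 216 211 230 234 235 238 237 224 222
top slot 0.06 56 [31.  39.5 40.6 51.4]
top slot 0.075 29 [33.6 39.7 40.8 49.4]
top slot 0.09 39 [34.9 42.3 41.9 48.2]
yellow 203 41.03170080514233
yellow 113 43.28726425322976
yellow 8 29.72376548863121
blue 199 -35.50419288320231
scene slot 0.06 30 [29.1 41.4 41.5 54.2]
scene slot 0.075 27 [33.3 41.2 41.  49.4]
scene slot 0.09 33 [34.5 41.1 40.9 47.8]
yellow 70 41.094911736933085
blue 102 -34.49788080156239
bottle 101.10277777777777 708
flask 32.89172932330827 162
beaker 103.86029411764706 854
bottle 3.8057851239669422 0
flask 3.914814814814815 0
beaker 4.0931372549019605 0
```

```bash
python3 -c "
from station import arm
print(arm.job_done())"
```

```text
the job is handed in; nothing more can be done
None
```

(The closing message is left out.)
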